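# Refit the van's data logger: isolate, swap the card, clip on the modules, switch on

### The arm

A 6-joint arm with a two-finger parallel gripper is mounted at the origin on a cart in front of the work surface, level with it; the furniture and walls round the work are solid. World frame = base frame: x ahead of the robot, y to its left, z up, the work surface at z = 0. Lengths are in m, angles in rad, forces in N, time in s.
With the tool pointing down it reaches from about 0.35 to 0.875 m from the base axis. Payload 4.2 kg.
Tool frame: the origin (TCP) lies at the centre of the arm's flange, where the gripper is bolted on; the fingertips stand 173 mm ahead of it and the grasp point (between the pads) lies 155 mm ahead of it (ctrl.hold_point_z is the distance from the TCP to the grasp point, in m); z points along the fingers, y is the line along which they close (so a half turn about z gives the same grasp; the last joint's range is limited). The gripper opens to 85 mm and grips with 20 to 120 N. Pads are 22 mm wide; open, the fingers measure 114 mm over their backs; the gripper's body (76 mm by 85 mm) begins 54 mm behind the grasp point. The pads swing forward as they close: fully open they stand 13 mm farther back than shut.
Start: joints at [1.6, 0.385, 0.008, 0, -1.194, -0.259], TCP at [0.142, 0.609, 0.405] pointing down, gripper open.
Joint ranges: [-3.14, 3.14], [-1.21, 2.06], [-1.07, 1.41], [-3.16, 2.05], [-2.99, -0.16], [-3.1, 3.1]. Speed limits (rad/s): [2.79, 2.79, 3.14, 3.14, 3.14, 3.14].

### API

Orientations are given as a rotation vector (axis times angle).
In Python, from cell import ctrl, eyes, sign_off gives the robot as it stands.
- The arm moves only by the tool step_arm, never from a script. Its argument "moves" is a list of rows, each a list of 3 entries, a list of its own where there are three numbers: the turn, a rotation vector about the tool's x, y, z in rad, then the shift along the tool's x, y, z in mm, then the closure, from 0 (fully open) to 1 (shut). A call has 1 to 5 rows; each row is the pose to reach, as a shift and turn from the pose commanded when the call began, along the tool's axes at that moment; what a row does not reach only later rows make up. A row lasts 1/12 s, in which the tool goes at most 41.7 mm and 7.16 degrees, less where a joint would pass 70% of its speed; a pose out of reach is approached as far as the arm can. A call with a gripper value outside its range is refused whole. The fingers move at their own pace and stop on an object; "force" is the grip in N (left out, the last holds). Time passes only in rows, so rows that repeat a pose let the fingers close. It gives the time, the measured TCP pose, the force, the opening and the grip force at its end, in the units of the state.
- ctrl.read_state(): the state, without advancing time (a new reading comes with each control period).
- eyes.capture(name): name is "scene" or "top" or "wrist"; returns the picture (384x512x3 uint8, blue, green, red); there is no depth.
- eyes.get_calibration(name): a dict with "mtx" (3x3 intrinsics, pixels), "eye" and "orientation" of the camera in the world; the wrist camera has in their place "mount" (4x4, takes a point from camera to tool coordinates, whose origin is the TCP and whose axes are the flange's). Camera axes: x right, y down, z forward; pixel columns grow to the right and rows downward; lengths in m; the calibration is good to about 2 mm. A picture is of the moment at which its call begins: read the wrist's pose just before it. get_calibration takes no time and is no camera call.
- sign_off(): hands the job in; it is judged then, once.
The state is a dict: "time_s": time; "joints": joint angles; "qvel": joint speeds; "tau": joint torques, N m; "tcp_pos": TCP position; "orientation": TCP orientation; "ft_force": force on the tool from outside, world axes, zero at the start; "torque": the same for the moment, N m; "opening": finger opening in m; "grasp_force": force on a finger pad.
Only numpy, scipy, OpenCV 4.12 (cv2) and the standard library are available. Lean on these libraries where they do the work, as an engineer would, in place of code of your own. Each camera call takes 0.05 s, during which the arm holds its last target. There are 200 camera calls.

### The job

Refit the van's data logger. Tip the switch on top of its box to off (towards the robot) before anything else, pull the old card out of the slot and lay it flat in the tray, and clip every loose module onto the rail, hook side towards the robot: lip hooked under the near edge, then rocked down until the sprung foot clicks under the far edge and it sits level. Only when that is done, slide the new card (the one on the worktop) contacts first fully home into the slot, and last tip the switch back to on; leave the other things where they are.

Things in the scene. Friction and masses are not known exactly. Their poses are not given: they have to be found in the camera images.
- unit: Logger unit, fixed: light grey base plate 8 mm thick, 420 mm long (y), on the worktop; mounting rail on its left part, grey controller box (110 wide, 46 mm high over the worktop) on its right part. Origin on the worktop; x points away from the robot within 8 degrees, y left, z up. Box: y -200 to -90, x -45 to +70 mm.
- rail_top (a point): Middle of the rail's top face, axes as unit; rail runs along y. T section: aluminium flange 40 mm wide (x +-20), 4 mm thick, on a web 12 mm thick; 28 mm free height under both flange edges; top 40 mm above the worktop. End stops (rising 14 mm above the top) leave y -124 to +124 mm: room for 3 modules with finger gaps, e.g. centred at y -70, 5, 80 mm. Modules may sit anywhere along it.
- slot (a point): Mouth of the card slot in the box's front face (towards the robot): point on the slot floor (the base plate, 8 mm above the worktop), half-way across. x points into the slot, y left, z up. Slot 63 mm wide, 10.5 mm high, 62 mm deep to its back wall; two short splayed wings guide the card in. The base plate reaches 40 mm in front of the mouth.
- switch (a joint): Main switch, a toggle lever on top of the box, rad: 0 = off (leans 0.5 rad to the robot), 1.0 = on (leans 0.5 rad away). Stays where left; about 2 N at the ball moves it. Off below 0.2, on above 0.8; starts on.
- switch_tip (a point): Centre of the black ball (26 mm diameter) on the switch lever, 40 mm from its pivot, about 103 mm above the worktop. Moves with the lever, 38 mm along the slot's x from off to on. The lever's block under it is 25 mm high.
- module_1_mid (a point): Middle of a light grey rail module (may be absent: None), 130 g, 72 mm high, standing: 45 mm above its feet, 27.5 mm above its rail face (pad x -8 to +21 mm). x: hook side to sprung-foot side, z up. Grip block: x +-28, y +-16 mm, from 15 below to 27 mm above this point, flat top. Seated on the rail: 27.5 mm above rail_top, level, x within 2 mm of 0. It cannot go on by a straight push.
- module_1_lip (a point): Upper edge of the tip of the rigid lip, 12.5 mm to -x of and 32.5 mm below mid. The lip points to +x from a leg (inner face x -21.5, down to 45 mm below mid), 4 mm thick, 9 mm long, 17 mm open above it up to x -8: hooks under the near flange edge with the module leaning 20 to 30 degrees, foot side up; then rock down about it.
- module_1_foot (a joint): Outward travel of the black sprung foot at +x, m: 0 = in (rest, or clicked), most 0.007. 2 N at rest, +0.5 N per mm. Barb reaches in to x +16.5 mm, flat top 32.5 mm below mid, ramp beneath 30 degrees to vertical. Rocked down, the far flange edge pushes it out 4 to 5 mm (about 10 N down over the foot), then it snaps under.
- module_2_mid (a point): Middle of a light grey rail module (may be absent: None), 130 g, 72 mm high, standing: 45 mm above its feet, 27.5 mm above its rail face (pad x -8 to +21 mm). x: hook side to sprung-foot side, z up. Grip block: x +-28, y +-16 mm, from 15 below to 27 mm above this point, flat top. Seated on the rail: 27.5 mm above rail_top, level, x within 2 mm of 0. It cannot go on by a straight push.
- module_2_lip (a point): Upper edge of the tip of the rigid lip, 12.5 mm to -x of and 32.5 mm below mid. The lip points to +x from a leg (inner face x -21.5, down to 45 mm below mid), 4 mm thick, 9 mm long, 17 mm open above it up to x -8: hooks under the near flange edge with the module leaning 20 to 30 degrees, foot side up; then rock down about it.
- module_2_foot (a joint): Outward travel of the black sprung foot at +x, m: 0 = in (rest, or clicked), most 0.007. 2 N at rest, +0.5 N per mm. Barb reaches in to x +16.5 mm, flat top 32.5 mm below mid, ramp beneath 30 degrees to vertical. Rocked down, the far flange edge pushes it out 4 to 5 mm (about 10 N down over the foot), then it snaps under.
- module_3_mid (a point): Middle of a light grey rail module (may be absent: None), 130 g, 72 mm high, standing: 45 mm above its feet, 27.5 mm above its rail face (pad x -8 to +21 mm). x: hook side to sprung-foot side, z up. Grip block: x +-28, y +-16 mm, from 15 below to 27 mm above this point, flat top. Seated on the rail: 27.5 mm above rail_top, level, x within 2 mm of 0. It cannot go on by a straight push.
- module_3_lip (a point): Upper edge of the tip of the rigid lip, 12.5 mm to -x of and 32.5 mm below mid. The lip points to +x from a leg (inner face x -21.5, down to 45 mm below mid), 4 mm thick, 9 mm long, 17 mm open above it up to x -8: hooks under the near flange edge with the module leaning 20 to 30 degrees, foot side up; then rock down about it.
- module_3_foot (a joint): Outward travel of the black sprung foot at +x, m: 0 = in (rest, or clicked), most 0.007. 2 N at rest, +0.5 N per mm. Barb reaches in to x +16.5 mm, flat top 32.5 mm below mid, ramp beneath 30 degrees to vertical. Rocked down, the far flange edge pushes it out 4 to 5 mm (about 10 N down over the foot), then it snaps under.
- card_rib (a point): Centre of the black grip rib (x 30, y 14, z 28 mm) on the plug-in card, a grey slab 100 x 60 x 8 mm, 120 g. 22 mm above the slab's underside; slab reaches from x -17 to +83 mm of this point. x points to the front end (brass contacts), which enters first. Home: front meets the slot's back wall, this point 21 mm in front of the mouth, 22 mm above the slot floor.
- old_card_rib (a point): Rib centre of the old card, which starts in the slot, home or up to 6 mm short of it. Same shape, size, weight and axes as card. In the slot its rib stands free, 6 to 12 mm in front of the box; pulled straight out it slides easily and is clear when this point is 84 mm in front of the mouth.
- tray_in (a point): Middle of the inner floor of the fixed shallow steel tray (outside x 150, y 110, height 14 mm, walls 4 mm) that takes the old card; x and y along its sides, z up, x away from the robot within 15 degrees. The old card lies flat in it, its length along the tray's x.
- timer: Bystander, not to be disturbed: grey timer 64 x 60 x 19 mm; origin at its underside.
- tape_roll: Bystander, not to be disturbed: tape roll, 54 mm across, 19 mm high; origin at its underside.
- marker: Bystander, not to be disturbed: black marker pen 134 mm long; origin at its underside.
- tally_counter: Bystander, not to be disturbed: tally counter 53 x 50 x 25 mm; origin at its underside.
Things that resemble listed ones, but are neither listed nor needed, are in the scene too. What is shaped like the part that bears module_3_mid but green is not meant.

How it is judged:
On the way, in this order (a step that is already met when the one before it is completed fails the run):
1. the switch is off (value of joint switch below 0.2 rad), for 0.2 s.
2. every module present is clipped onto the rail, level with its foot clicked in, and the old card lies flat in the tray (x of module_1_mid in the frame of rail_top between -0.004 and 0.004 m and z of module_1_mid in the frame of rail_top between 0.0255 and 0.0295 m and y of module_1_mid in the frame of rail_top between -0.115 and 0.115 m and angle between each of module_1_mid, module_2_mid, module_3_mid's own z axis and vertical below 0.05 rad and angle between the x axis of each of module_1_mid, module_2_mid, module_3_mid and the x axis of rail_top, either way round below 0.1 rad and x of each of module_1_lip, module_2_lip, module_3_lip in the frame of rail_top below 0 m and value of joint each of module_1_foot, module_2_foot, module_3_foot below 0.002 m and x of module_2_mid in the frame of rail_top between -0.004 and 0.004 m and z of module_2_mid in the frame of rail_top between 0.0255 and 0.0295 m and y of module_2_mid in the frame of rail_top between -0.115 and 0.115 m and x of module_3_mid in the frame of rail_top between -0.004 and 0.004 m and z of module_3_mid in the frame of rail_top between 0.0255 and 0.0295 m and y of module_3_mid in the frame of rail_top between -0.115 and 0.115 m and x of old_card_rib in the frame of tray_in between -0.058 and 0.058 m and y of old_card_rib in the frame of tray_in between -0.046 and 0.046 m and z of old_card_rib in the frame of tray_in between 0.017 and 0.027 m and angle between old_card_rib's own z axis and vertical below 0.1 rad), for 0.3 s.
3. the new card is slid fully home in the slot (x of card_rib in the frame of slot between -0.026 and -0.015 m and y of card_rib in the frame of slot between -0.004 and 0.004 m and z of card_rib in the frame of slot between 0.018 and 0.026 m and angle between the x axis of card_rib and the x axis of slot, either way round below 0.07 rad), for 0.3 s.
4. the switch is on (value of joint switch above 0.8 rad), for 0.2 s.
At the end, for the whole second after the job is handed in: Modules on the rail between its stops, hook side to the robot, level (0.05 rad), square (0.1 rad), within 4 mm across and 2 mm of seated height, foot under 2 mm out; new card home within 5 mm, straight (0.07 rad); old card flat in the tray; switch over 0.8 (all of step 2 and all of step 3 and value of joint switch above 0.8 rad); the robot touches nothing.
It fails at once if the timer is moved more than 3 cm (distance of timer from where it was at the start of the episode above 0.03 m).
It fails at once if the tape roll is moved more than 3 cm (distance of tape_roll from where it was at the start of the episode above 0.03 m).
It fails at once if the marker is moved more than 3 cm (distance of marker from where it was at the start of the episode above 0.03 m).
It fails at once if the tally counter is moved more than 3 cm (distance of tally_counter from where it was at the start of the episode above 0.03 m).
Of module_1, module_2, module_3 only 2 to 3 are there at a start; the rules pass over those that are not, and their reading is None.
At some moment in a run one of card may be knocked a few centimetres aside while the robot is not near it.
It also fails if it takes over 192 s, if anything falls off the work surface, if the arm or the gripper's body presses on something with over 40 N, if the wrist force passes 120 N, or if a joint passes its speed limit or range.

## Working session

There is one attempt and no reset: what is moved stays moved. The work goes in short steps, Python scripts to look and compute and a tool call to move; the robot and the scene stay as the last step left them, time stands still between calls to the robot, and variables do not carry over. Pictures are saved under pics/ and viewed, at most 14 in all, crops included, and the job is handed in when it is done.

Besides the shell and the picture viewer there is one more tool, called after ">>>" as a command line: name --argument value ..., lists and objects as JSON in quotes. step_arm: Moves the arm, as the interface text tells. Its arguments: {"type":"object","properties":{"moves":{"type":"array"},"force":{"type":"number"}},"required":["moves"]}

```bash
ls; mkdir -p pics; cat > h.py <<'E'
import numpy as np, cv2
from scipy.spatial.transform import Rotation as R
from cell import ctrl, eyes
def cam(name):
    c=eyes.get_calibration(name); K=np.array(c["mtx"])
    if name=="wrist":
        s=ctrl.read_state(); T=np.eye(4); T[:3,:3]=R.from_rotvec(s["orientation"]).as_matrix(); T[:3,3]=s["tcp_pos"]
        M=T@np.array(c["mount"]); return K,M[:3,:3],M[:3,3]
    o=np.array(c["orientation"],float); Rm=o if o.shape==(3,3) else R.from_rotvec(o).as_matrix()
    return K,Rm,np.array(c["eye"])
def shot(name,fn):
    C=cam(name); im=np.array(eyes.capture(name)); cv2.imwrite("pics/"+fn,im); np.savez("pics/"+fn+".npz",K=C[0],R=C[1],e=C[2]); return im,C
def load(fn):
    d=np.load("pics/"+fn+".npz"); return cv2.imread("pics/"+fn),(d["K"],d["R"],d["e"])
def ray(C,uv,z):
    K,Rm,e=C; uv=np.atleast_2d(np.array(uv,float)); d=(Rm@np.linalg.inv(K)@np.c_[uv,np.ones(len(uv))].T).T
    return e+d*((z-e[2])/d[:,2])[:,None]
def proj(C,P):
    K,Rm,e=C; p=(np.atleast_2d(P)-e)@Rm@K.T; return p[:,:2]/p[:,2:]
def tool():
    s=ctrl.read_state(); return R.from_rotvec(s["orientation"]).as_matrix(),np.array(s["tcp_pos"])
def to(rot,hold):
    "shift mm & rotvec from the current measured pose to have orientation rot (matrix) and TCP at hold"
    Rt,p=tool(); return R.from_matrix(Rt.T@rot).as_rotvec().round(3), (Rt.T@(np.array(hold)-p)*1000).round(1)
E
python3 - <<'E'
from h import *
print(ctrl.read_state(), ctrl.hold_point_z)
for n in("scene","top","wrist"):
    im,C=shot(n,n+"0.png"); print(n,C[0].round(1).tolist(),C[1].round(3).tolist(),C[2].round(3))
    cv2.imwrite("pics/%s0b.png"%n,cv2.resize(im,(800,600),interpolation=cv2.INTER_CUBIC))
E
```

```text
pics
{'time_s': 0.0, 'joints': array([ 1.59959482e+00,  3.85565178e-01,  6.64691560e-03, -5.45707161e-04,
       -1.19400960e+00, -2.58630418e-01]), 'qvel': array([-0.00060583, -0.00113642,  0.00072752,  0.00018715,  0.00096114,
        0.00109756]), 'tau': array([-2.70071387e-04, -3.92284191e+01,  1.88407284e+01,  4.18643430e+00,
       -4.69420978e-03, -2.85169712e-06]), 'tcp_pos': array([0.14227787, 0.60838086, 0.40361729]), 'orientation': array([ 3.11866796e+00, -3.60288800e-01, -3.08767294e-04]), 'ft_force': array([ 0.24094379, -0.43740919,  0.65071771]), 'torque': array([ 0.02421079, -0.00968989,  0.01763794]), 'grasp_force': 0.0, 'opening': 0.08509573676407682} 0.1547
scene [[403.5, 0.0, 253.7], [0.0, 403.5, 188.5], [0.0, 0.0, 1.0]] [[0.794, -0.439, 0.42], [-0.608, -0.583, 0.539], [0.008, -0.684, -0.73]] [-0.049 -0.703  1.077]
top [[382.3, 0.0, 257.0], [0.0, 382.3, 193.1], [0.0, 0.0, 1.0]] [[-0.005, -0.986, 0.168], [-1.0, 0.003, -0.01], [0.01, -0.168, -0.986]] [0.308 0.024 1.339]
wrist [[290.6, 0.0, 256.8], [0.0, 290.6, 193.0], [0.0, 0.0, 1.0]] [[-0.228, -0.926, -0.302], [-0.974, 0.217, 0.069], [0.002, 0.31, -0.951]] [0.22  0.59  0.372]
```

View pics/top0b.png

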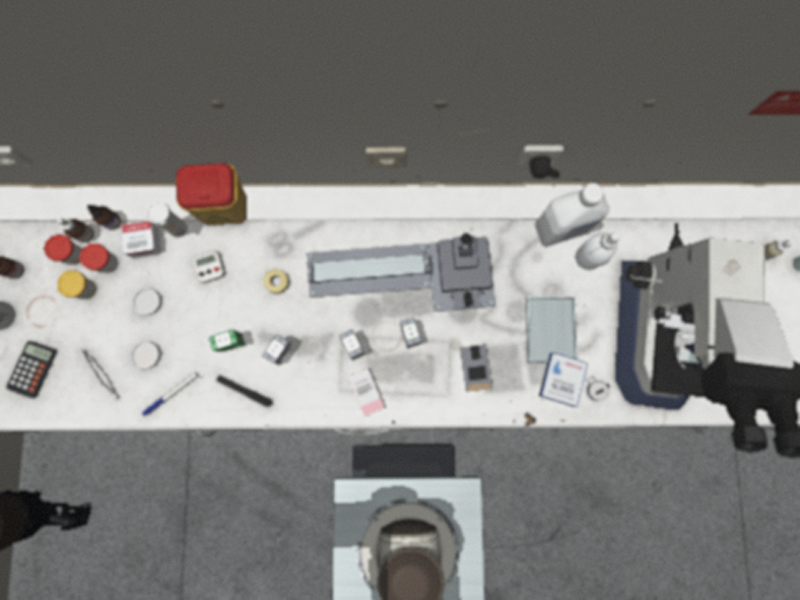

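View pics/scene0b.png

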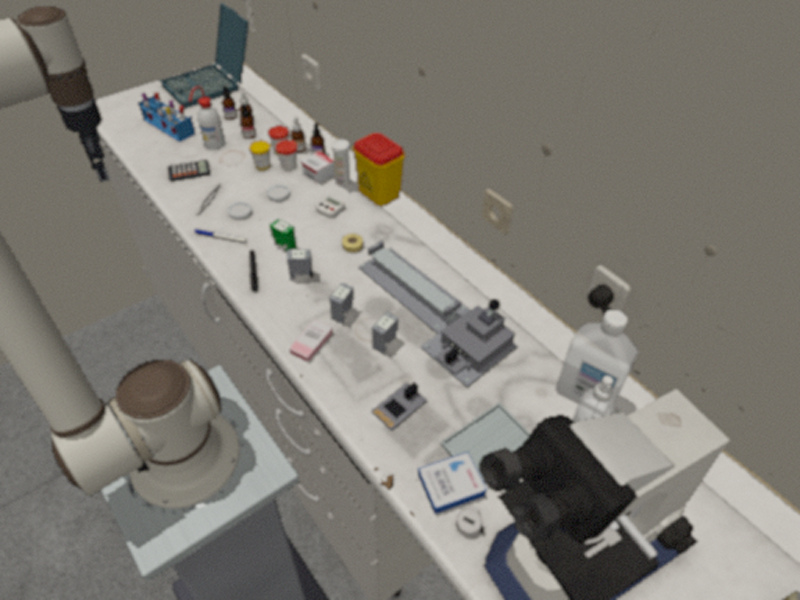

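The top view (800 px scale) shows these items:
- Modules at (412,332), (352,345) and (278,348), with the green decoy at (225,340).
- The new card at (477,367), with its brass end facing the robot.
- The rail at about (370,268), the box at (465,270), the old card's rib at (468,298) and the switch ball at (466,240).
- The tray at (551,330).

The scene view agrees.

```bash
python3 - <<'E'
from h import *
im,C=load("top0.png")
k=.64
for n,u,v,z in [("m1",412,332,.072),("m2",352,345,.072),("m3",278,348,.072),("card",477,367,.008),("railL",313,268,.04),("railR",430,262,.04),("ball",466,239,.103),("box",464,265,.046),("oldrib",468,298,.03),("tray",551,330,.01),("tape",276,281,.02),("marker",245,390,.01),("timer",208,267,.02),("tally",598,390,.02),("pink",368,390,.01)]:
    print(n,ray(C,(u*k,v*k),z)[0].round(3))
print(to(R.from_rotvec([np.pi,0,0]).as_matrix(),[.40,-.02,.45]))
print(to(R.from_rotvec([np.pi,0,0]).as_matrix(),[.40,.4,.45]))
print(eyes.get_calibration("wrist")["mount"])
E
```

```text
m1 [ 0.458 -0.011  0.072]
m2 [0.431 0.116 0.072]
m3 [0.425 0.273 0.072]
card [ 0.387 -0.157  0.008]
railL [0.606 0.207 0.04 ]
railR [ 0.619 -0.053  0.04 ]
ball [ 0.654 -0.127  0.103]
box [ 0.61  -0.129  0.046]
oldrib [ 0.539 -0.138  0.03 ]
tray [ 0.469 -0.325  0.01 ]
tape [0.581 0.292 0.02 ]
marker [0.339 0.355 0.01 ]
timer [0.613 0.446 0.02 ]
tally [ 0.335 -0.419  0.02 ]
pink [0.337 0.085 0.01 ]
(array([ 0.002,  0.   , -0.23 ]), array([394.2, 553.2, -45.1]))
(array([ 0.002,  0.   , -0.23 ]), array([298.4, 144.3, -45.8]))
[[ 1.75680768e-04 -9.50856956e-01 -3.09630454e-01  7.99274037e-02]
 [ 9.99999973e-01  2.13742348e-04 -8.90016940e-05  3.57755676e-04]
 [ 1.50809020e-04 -3.09630430e-01  9.50856968e-01  3.14025256e-02]
 [ 0.00000000e+00  0.00000000e+00  0.00000000e+00  1.00000000e+00]]
```

>>> step_arm --moves '[[[0,0,0],[28,29,-1],0],[[0,0,0],[57,58,-2],0],[[0,0,0],[85,87,-3],0],[[0,0,0],[114,116,-4],0],[[0,0,0],[142,145,-5],0]]'

```text
time_s: 0.57
tcp_pos: [0.2481, 0.4331, 0.4094]
orientation: [3.12, -0.359, -0.0]
ft_force: [0.9, 1.7, 0.6]
opening: 0.0856
grasp_force: 0.0
```

>>> step_arm --moves '[[[0,0,0],[28,29,-1],0],[[0,0,0],[57,58,-2],0],[[0,0,0],[85,87,-3],0],[[0,0,0],[114,116,-4],0],[[0,0,0],[142,145,-5],0]]'

```text
time_s: 0.98
tcp_pos: [0.3532, 0.2595, 0.4148]
orientation: [-3.121, 0.359, -0.0]
ft_force: [0.9, 0.5, -0.7]
opening: 0.0854
grasp_force: 0.0
```

>>> step_arm --moves '[[[0,0,0],[28,29,-1],0],[[0,0,0],[57,58,-2],0],[[0,0,-0.08],[85,87,-3],0],[[0,0,-0.16],[114,116,-4],0],[[0,0,-0.23],[142,145,-5],0]]'

```text
time_s: 1.4
tcp_pos: [0.4585, 0.0859, 0.4199]
orientation: [-3.141, -0.006, -0.001]
ft_force: [0.9, 1.1, 0.3]
opening: 0.0854
grasp_force: 0.0
```

>>> step_arm --moves '[[[0,0,0],[20,20,0],0],[[0,0,0],[20,20,0],0]]'

```text
time_s: 1.57
tcp_pos: [0.4803, 0.0649, 0.4193]
orientation: [3.141, -0.008, 0.0]
ft_force: [1.5, 0.8, 0.0]
opening: 0.0856
grasp_force: 0.0
```

```bash
python3 - <<'E'
from h import *
print(tool())
im,C=shot("wrist","w1.png"); cv2.imwrite("pics/w1b.png",cv2.resize(im,(800,600),interpolation=cv2.INTER_CUBIC))
E
```

```text
(array([[ 9.99986318e-01, -5.22950993e-03,  1.25716029e-04],
       [-5.22938657e-03, -9.99985864e-01, -9.62323374e-04],
       [ 1.30746731e-04,  9.61652790e-04, -9.99999529e-01]]), array([0.48027508, 0.06490735, 0.41931505]))
```

View pics/w1b.png

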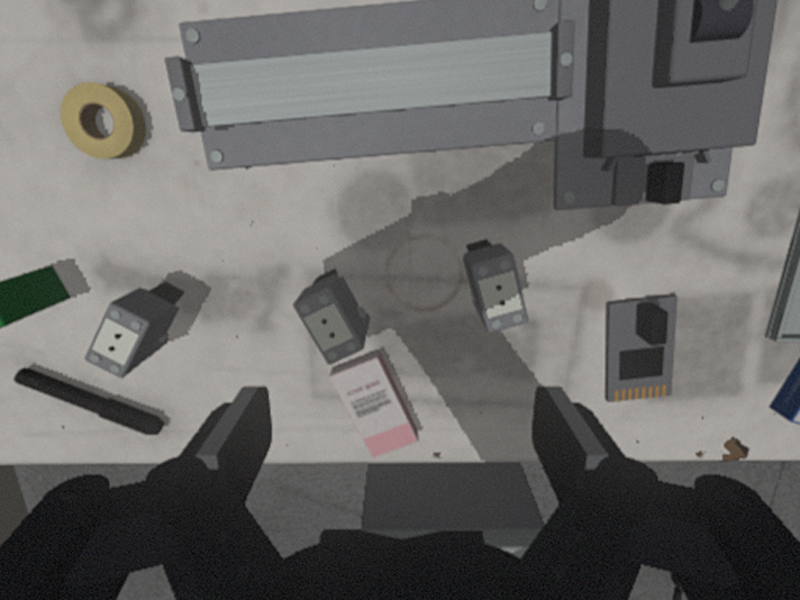

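The wrist view shows all three modules with the black foot away from the robot: A at (497,290), B at (333,315) and C at (125,330). The rail, the old card's rib at (665,180) and the card rib at (652,322) are also visible, and the card's brass contacts face the robot.

```bash
python3 - <<'E'
from h import *
im,C=load("w1.png")
def crop(x,y,w,h,s): 
    return cv2.resize(im[y:y+h,x:x+w],None,fx=s,fy=s,interpolation=cv2.INTER_CUBIC)
top=np.hstack([crop(285,145,66,66,4),crop(180,165,66,66,4),crop(48,175,66,66,4)])  # 792x264
bot=np.hstack([crop(350,75,132,66,3),crop(380,180,66,66,3),crop(100,10,66,66,3)]) # 396+198+198
m=np.vstack([top,bot]); m=np.clip(m.astype(float)*1.5,0,255).astype(np.uint8); print(m.shape)
cv2.imwrite("pics/m1.png",m)
hsv=cv2.cvtColor(im,cv2.COLOR_BGR2HSV)
print(hsv[45,240],hsv[100,240],hsv[140,240], hsv[60,440],hsv[170,300])
E
```

```text
(462, 792, 3)
[ 83   7 153] [ 30   7 137] [  5  12 130] [128  11  92] [68 18 56]
```

View pics/m1.png

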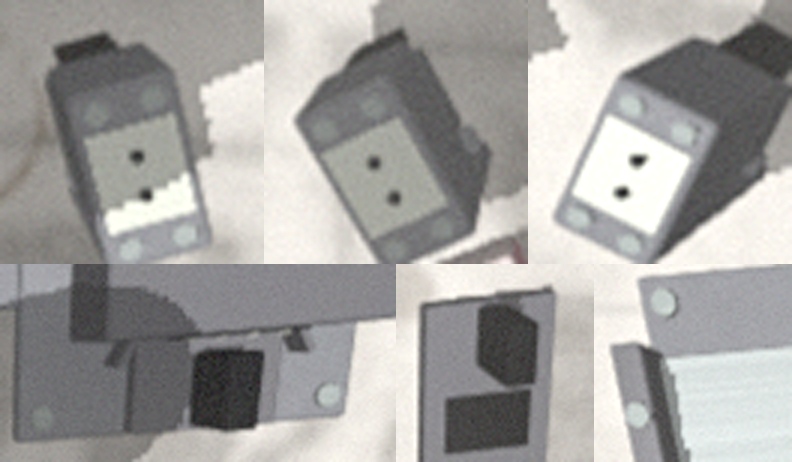

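```bash
python3 - <<'E'
from h import *
im,C=load("w1.png")
def r(p,z,o=(0,0),s=1): return ray(C,np.array(p,float)/s+np.array(o),z)
for n,p,o in [("A",[(95,110),(153,97),(130,248),(185,232)],(285,145)),("B",[(61,127),(108,103),(133,248),(186,228)],(180,165)),("C",[(102,103),(155,131),(50,215),(100,242)],(48,175))]:
    q=r(p,.072,o,4); c=q.mean(0); d=(q[0]+q[1]-q[2]-q[3])/2; w=(q[0]+q[2]-q[1]-q[3])/2
    print(n,c.round(4),"yaw",np.degrees(np.arctan2(d[1],d[0])).round(1),np.degrees(np.arctan2(-w[0],w[1])).round(1),np.linalg.norm(d).round(4),np.linalg.norm(w).round(4))
q=r([(607,300),(675,295),(672,398),(607,402)],.008,s=1.5625); print("card",q.round(4)[:,:2].tolist())
q=r([(205,126),(550,97),(550,33),(193,67)],.04,s=1.5625); print("rail",q.round(4)[:,:2].tolist())
e=q[0]-q[1];print("yaw",np.degrees(np.arctan2(-e[0],e[1])), "width",np.linalg.norm(np.cross(e/np.linalg.norm(e),q[2]-q[1])))
print("stop inner",r([(188,58),(203,126),(556,30)],.054,s=1.5625)[:,:2].round(4).tolist())
m=lambda p,z: r(np.array(p)-[0,264],z,(350,75),3)[:,:2].round(4).tolist()
print("plate near",m([(15,440),(343,412)],.008))
print("box front top",m([(72,341),(393,313)],.046))
print("oldcard slab edges",m([(125,432),(276,420)],.016))
print("oldrib top near L,R",m([(192,423),(255,429),(208,388)],.044))
print("wings",m([(118,352),(298,338)],.02))
print("tray",r([(768,337),(800,210)],.014,s=1.5625)[:,:2].round(3).tolist())
im2,C2=load("top0.png")
hs=cv2.cvtColor(im2,cv2.COLOR_BGR2HSV); 
sub=im2[185:240,330:375].astype(int); mk=((sub[...,1]-sub[...,2])>6).astype(np.uint8); 
cs=max(cv2.findContours(mk,0,2)[0],key=cv2.contourArea); rc=cv2.minAreaRect(cs); b=cv2.boxPoints(rc)+[330,185]
q=ray(C2,b,.012); print("tray",q.mean(0).round(3),q[:,:2].round(3).tolist())
E
```

```text
A [ 0.4626 -0.008   0.072 ] yaw 16.5 15.1 0.0424 0.0163
B [0.4375 0.1181 0.072 ] yaw 27.2 24.3 0.0432 0.0164
C [0.427  0.2802 0.072 ] yaw -32.8 -33.4 0.0421 0.016
card [[0.437, -0.1166], [0.4413, -0.1756], [0.3392, -0.1913], [0.3353, -0.1303]]
rail [[0.5797, 0.204], [0.5976, -0.041], [0.6372, -0.0372], [0.6178, 0.207]]
yaw 4.156371237110332 width 0.03986532197998063
stop inner [[0.6208, 0.2038], [0.579, 0.1998], [0.6358, -0.0369]]
plate near [[0.5163, -0.0627], [0.5273, -0.2012]]
box front top [[0.5571, -0.0677], [0.5664, -0.1855]]
oldcard slab edges [[0.5203, -0.1059], [0.5249, -0.1683]]
oldrib top near L,R [[0.5266, -0.1186], [0.5242, -0.1434], [0.5397, -0.1226]]
wings [[0.5525, -0.0968], [0.5575, -0.1685]]
tray [[0.404, -0.262], [0.515, -0.26]]
tray [ 0.458 -0.323  0.012] [[0.544, -0.273], [0.544, -0.382], [0.372, -0.373], [0.372, -0.266]]
```

```bash
python3 - <<'E'
from h import *
im,C=load("scene0.png")
g=cv2.cvtColor(im,cv2.COLOR_BGR2GRAY)[180:212,300:332]
ys,xs=np.where(g<35); c=np.array([xs.mean()+300,ys.mean()+180]); print(c,len(xs),ray(C,c,.103).round(4))
im,C=load("top0.png"); g=cv2.cvtColor(im,cv2.COLOR_BGR2GRAY)[145:161,288:308]
ys,xs=np.where(g<45); c=np.array([xs.mean()+288,ys.mean()+145]); print(c,len(xs),ray(C,c,.103).round(4))
E
```

```text
[315.92857143 194.71428571] 14 [[ 0.6571 -0.1272  0.103 ]]
[298.75 152.25] 4 [[ 0.6564 -0.1292  0.103 ]]
```

>>> step_arm --moves '[[[0,0,-0.08],[0,0,0],1],[[0,0,-0.08],[0,0,0],1]]' --force 40

```text
time_s: 1.78
tcp_pos: [0.4777, 0.0681, 0.4194]
orientation: [3.139, 0.128, -0.001]
ft_force: [0.4, -0.0, -0.8]
opening: 0.0638
grasp_force: 0.0
```

>>> step_arm --moves '[[[0,0,0],[28,29,0],1],[[0,0,0],[56,59,0],1],[[0,0,0],[84,88,0],1],[[0,0,0],[112,118,0],1],[[0,0,0],[140,147,0],1]]'

```text
time_s: 2.2
tcp_pos: [0.6303, -0.0675, 0.4197]
orientation: [-3.139, -0.126, 0.0]
ft_force: [-0.1, 0.6, 0.3]
opening: 0.0008
grasp_force: 0.0
```

>>> step_arm --moves '[[[0,0,0],[28,29,0],1],[[0,0,0],[55,58,0],1],[[0,0,0],[55,58,35],1],[[0,0,0],[55,58,70],1],[[0,0,0],[55,58,100],1]]'

```text
time_s: 2.62
tcp_pos: [0.6888, -0.1201, 0.3172]
orientation: [-3.138, -0.122, 0.002]
ft_force: [-0.2, -0.3, -0.6]
opening: 0.0
grasp_force: 0.0
```

```bash
python3 - <<'E'
from h import *
s=ctrl.read_state();print(s["opening"],tool())
P=np.array([.690,-.1255,.261]); u=np.array([.9972,.075,0]); d=P-tool()[1]; print(d)
E
```

```text
3.1362731903444646e-05 (array([[ 9.96956632e-01,  7.79428404e-02, -1.54500293e-03],
       [ 7.79442936e-02, -9.96957306e-01,  9.03720190e-04],
       [-1.46986344e-03, -1.02139400e-03, -9.99998398e-01]]), array([ 0.6887516, -0.1201334,  0.3171761]))
[ 0.0012484 -0.0053666 -0.0561761]
```

>>> step_arm --moves '[[[0,0,0],[1,5,20],1],[[0,0,0],[1,5,40],1],[[0,0,0],[1,5,56],1],[[0,0,0],[1,5,56],1]]'

```text
time_s: 2.95
tcp_pos: [0.6889, -0.1243, 0.259]
orientation: [-3.138, -0.124, 0.014]
ft_force: [-0.0, 0.2, -2.0]
opening: -0.0001
grasp_force: 0.0
```

>>> step_arm --moves '[[[0,0,0],[-10,0,0],1],[[0,0,0],[-20,0,0],1],[[0,0,0],[-30,0,0],1],[[0,0,0],[-40,0,0],1],[[0,0,0],[-46,0,0],1]]'

```text
time_s: 3.37
tcp_pos: [0.6449, -0.1283, 0.2665]
orientation: [3.138, 0.127, 0.009]
ft_force: [2.2, 0.7, 1.2]
opening: -0.0002
grasp_force: 1.0
```

>>> step_arm --moves '[[[0,0,0],[-4,0,0],1],[[0,0,0],[-6,0,0],1],[[0,0,0],[-6,0,0],1]]'

```text
time_s: 3.62
tcp_pos: [0.6409, -0.1287, 0.2661]
orientation: [3.138, 0.128, 0.018]
ft_force: [8.1, 2.3, 1.6]
opening: -0.0002
grasp_force: 3.6
```

>>> step_arm --moves '[[[0,0,0],[8,0,0],1],[[0,0,0],[8,0,-40],1],[[0,0,0],[8,0,-80],0.6],[[0,0,0],[-30,0,-85],0],[[0,0,0],[-68,0,-85],0]]'

```text
time_s: 4.03
tcp_pos: [0.5717, -0.135, 0.3514]
orientation: [3.138, 0.127, 0.007]
ft_force: [-2.4, 0.4, -0.9]
opening: 0.0359
grasp_force: 0.0
```

>>> step_arm --moves '[[[0,0,0],[-40,0,0],0],[[0,0,0],[-70,0,28],0],[[0,0,0],[-70,0,50],0],[[0,0,0],[-70,0,50],0]]'

```text
time_s: 4.37
tcp_pos: [0.4973, -0.1409, 0.2951]
orientation: [-3.138, -0.123, 0.018]
ft_force: [-0.4, 0.8, -0.1]
opening: 0.0832
grasp_force: 0.0
```

```bash
python3 - <<'E'
from h import *
print(tool())
im,C=shot("wrist","w2.png"); cv2.imwrite("pics/w2b.png",np.clip(cv2.resize(im,(800,600),interpolation=cv2.INTER_CUBIC)*1.5,0,255).astype(np.uint8))
E
```

```text
(array([[ 0.99687646,  0.07816643, -0.01128458],
       [ 0.07818296, -0.99693849,  0.00103058],
       [-0.01116948, -0.00190962, -0.9999358 ]]), array([ 0.49731782, -0.14093547,  0.29506397]))
```

View pics/w2b.png

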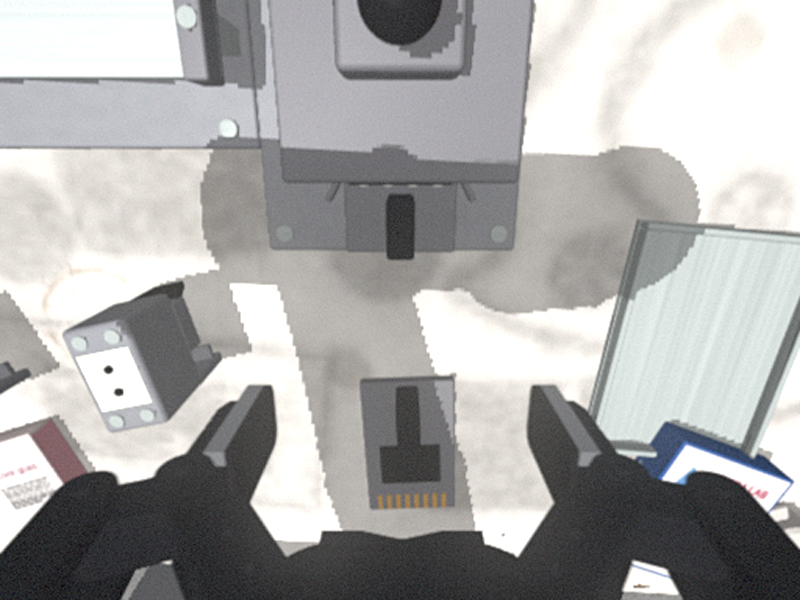

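Viewed the wrist picture. The ball is at the near (off) position at (400,20), and the old card's rib is at (401,225) with its slab edges at x 345 to 457. The new card is at (410,440), and the tray's left wall runs from (640,222) to (592,425).

```bash
python3 - <<'E'
from h import *
im,C=load("w2.png")
r=lambda p,z: ray(C,np.array(p,float)/1.5625,z)[:,:2].round(4).tolist()
print("oldslab near",r([(345,250),(457,250)],.016))
print("oldrib L/R mid top",r([(387,225),(415,225)],.044))
print("rib near top edge",r([(401,258)],.044), "far",r([(401,195)],.044))
print("plate near",r([(270,249),(514,249)],.008))
print("box front",r([(283,181),(518,181)],.046))
print("wings",r([(332,190),(469,190)],.02))
print("card slab",r([(362,380),(455,377),(455,507),(370,509)],.008))
print("card rib",r([(396,387),(417,387),(417,446),(397,446)],.036))
print("tray out topL",r([(640,222),(592,425)],.014), "inner", r([(650,235),(605,415)],.014))
print("ball",r([(400,10)],.103))
E
```

```text
oldslab near [[0.5209, -0.1079], [0.5258, -0.1696]]
oldrib L/R mid top [[0.541, -0.1306], [0.5421, -0.1441]]
rib near top edge [[0.5254, -0.1386]] far [[0.5556, -0.1363]]
plate near [[0.5163, -0.0643], [0.5273, -0.203]]
box front [[0.5579, -0.0813], [0.5664, -0.1897]]
wings [[0.5531, -0.1003], [0.5587, -0.1715]]
card slab [[0.4368, -0.1209], [0.4435, -0.1789], [0.3425, -0.1907], [0.336, -0.1316]]
card rib [[0.4493, -0.1418], [0.4502, -0.1535], [0.4111, -0.1571], [0.4101, -0.1453]]
tray out topL [[0.5487, -0.2675], [0.4197, -0.2687]] inner [[0.5421, -0.2747], [0.4276, -0.2753]]
ball [[0.6163, -0.1314]]
```

>>> step_arm --moves '[[[0,0,0],[20,0,0],0],[[0,0,0],[40,0,30],0],[[0,0,0],[40,0,60],0],[[0,0,0],[40,0,85],0],[[0,0,0],[40,0,92],0]]' --force 40

```text
time_s: 4.83
tcp_pos: [0.5413, -0.1374, 0.2036]
orientation: [-3.139, -0.125, 0.01]
ft_force: [-1.1, 0.6, -0.4]
opening: 0.0857
grasp_force: 0.0
```

```bash
python3 - <<'E'
from h import *
print(to(tool()[0],[.5375,-.1377,.193]),tool())
E
```

```text
(array([0., 0., 0.]), array([-3.8, -0. , 10.6])) (array([[ 9.96789341e-01,  7.98273574e-02, -6.21312797e-03],
       [ 7.98291295e-02, -9.96808562e-01,  3.73552829e-05],
       [-6.19031718e-03, -5.33223945e-04, -9.99980698e-01]]), array([ 0.54130861, -0.13742369,  0.20359059]))
```

>>> step_arm --moves '[[[0,0,0],[-3,0,10],0],[[0,0,0],[-3,0,10],0.5],[[0,0,0],[-3,0,10],1],[[0,0,0],[-3,0,10],1],[[0,0,0],[-3,0,10],1]]' --force 40

```text
time_s: 5.25
tcp_pos: [0.5386, -0.1379, 0.1982]
orientation: [3.139, 0.126, 0.005]
ft_force: [-0.9, 0.5, -0.5]
opening: 0.0387
grasp_force: 0.0
```

>>> step_arm --moves '[[[0,0,0],[0,0,0],1],[[0,0,0],[0,0,0],1],[[0,0,0],[0,0,0],1]]'

```text
time_s: 5.5
tcp_pos: [0.5381, -0.1377, 0.1978]
orientation: [-3.139, -0.127, -0.003]
ft_force: [-1.1, 2.7, 4.2]
opening: 0.0134
grasp_force: 40.2
```

>>> step_arm --moves '[[[0,0,0],[-12,0,0],1],[[0,0,0],[-24,0,0],1],[[0,0,0],[-36,0,0],1],[[0,0,0],[-48,0,0],1],[[0,0,0],[-58,0,0],1]]'

```text
time_s: 5.92
tcp_pos: [0.4804, -0.1425, 0.1975]
orientation: [3.139, 0.127, 0.007]
ft_force: [2.2, 1.0, 1.0]
opening: 0.013
grasp_force: 39.8
```

>>> step_arm --moves '[[[0,0,0],[-3,0,0],1],[[0,0,0],[-6,0,0],1],[[0,0,0],[-7,0,-10],1],[[0,0,0],[-7,0,-35],1],[[0,0,0],[-7,0,-65],1]]'

```text
time_s: 6.33
tcp_pos: [0.4715, -0.1432, 0.2605]
orientation: [-3.138, -0.124, 0.014]
ft_force: [1.0, 0.1, -1.2]
opening: 0.0128
grasp_force: 39.4
```

```bash
python3 - <<'E'
from h import *
print(tool())
im,C=load("top0.png"); print("blue",ray(C,np.array([(548,352),(590,360)])*.64,.03).round(3))
print(to(R.from_rotvec([np.pi,0,0]).as_matrix(),[.453,-.3235,.25]))
E
```

```text
(array([[ 9.96818458e-01,  7.91772096e-02, -9.16143954e-03],
       [ 7.91827892e-02, -9.96860083e-01,  2.47350736e-04],
       [-9.11308884e-03, -9.71992115e-04, -9.99958003e-01]]), array([ 0.47146923, -0.14322798,  0.2604834 ]))
blue [[ 0.418 -0.311  0.03 ]
 [ 0.4   -0.402  0.03 ]]
(array([-0.001,  0.009,  0.079]), array([-32.6, 178.3,  10.6]))
```

>>> step_arm --moves '[[[0,0,0],[-7,36,-5],1],[[0,0,0],[-14,72,-5],1],[[0,0,0.03],[-20,108,-5],1],[[0,0,0.06],[-26,143,0],1],[[0,0,0.079],[-32,178,10],1]]'

```text
time_s: 6.75
tcp_pos: [0.4548, -0.3247, 0.2526]
orientation: [-3.142, -0.0, 0.0]
ft_force: [0.3, -0.3, -0.7]
opening: 0.0133
grasp_force: 39.5
```

>>> step_arm --moves '[[[0,0,0],[0,0,20],1],[[0,0,0],[0,0,35],1],[[0,0,0],[0,0,40],1],[[0,0,0],[0,0,40],1]]'

```text
time_s: 7.08
tcp_pos: [0.4543, -0.323, 0.2099]
orientation: [-3.139, -0.001, 0.009]
ft_force: [0.2, 0.4, -1.7]
opening: 0.0134
grasp_force: 39.5
```

```bash
python3 - <<'E'
from h import *
print(tool())
im,C=shot("wrist","w3.png"); cv2.imwrite("pics/w3b.png",np.clip(cv2.resize(im,(800,600),interpolation=cv2.INTER_CUBIC)*1.3,0,255).astype(np.uint8))
E
```

```text
(array([[ 9.99984282e-01,  3.56670588e-04, -5.59541404e-03],
       [ 3.68935206e-04, -9.99997532e-01,  2.19102622e-03],
       [-5.59461876e-03, -2.19305613e-03, -9.99981945e-01]]), array([ 0.4542883 , -0.32297805,  0.2099497 ]))
```

View pics/w3b.png

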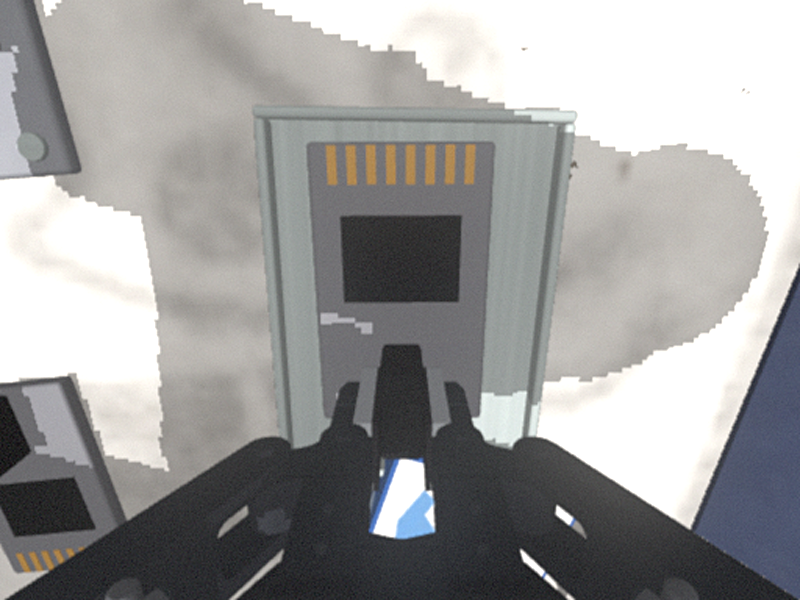

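The picture shows the old card centred over the tray, with its slab at (400,280) well inside the walls. I'll lower it and release.

>>> step_arm --moves '[[[0,0,0],[0,0,6],1],[[0,0,0],[0,0,11],1],[[0,0,0],[0,0,14],1],[[0,0,0],[0,0,16],1],[[0,0,0],[0,0,16],1]]'

```text
time_s: 7.55
tcp_pos: [0.4553, -0.3229, 0.1954]
orientation: [-3.141, -0.002, 0.001]
ft_force: [0.4, -0.2, -1.4]
opening: 0.0134
grasp_force: 39.6
```

>>> step_arm --moves '[[[0,0,0],[0,0,1],1],[[0,0,0],[0,0,2],1],[[0,0,0],[0,0,2],1]]'

```text
time_s: 7.8
tcp_pos: [0.4555, -0.3232, 0.1939]
orientation: [3.141, 0.002, 0.001]
ft_force: [0.5, 0.2, -1.3]
opening: 0.013
grasp_force: 39.6
```

>>> step_arm --moves '[[[0,0,0],[0,0,1],0.9],[[0,0,0],[0,0,1],0.7],[[0,0,0],[0,0,1],0.6],[[0,0,0],[0,0,-20],0.5],[[0,0,0],[0,0,-60],0.3]]'

```text
time_s: 8.22
tcp_pos: [0.4538, -0.3225, 0.2499]
orientation: [-3.137, -0.0, 0.016]
ft_force: [0.8, -0.6, -0.5]
opening: 0.0532
grasp_force: 0.0
```

>>> step_arm --moves '[[[0,0,0],[0,-30,-25],0],[[0,0,0],[0,-70,-35],0],[[0,0,0],[0,-110,-35],0],[[0,0,0],[0,-150,-35],0],[[0,0,0],[0,-190,-35],0]]'

```text
time_s: 8.63
tcp_pos: [0.4547, -0.1316, 0.2893]
orientation: [-3.141, -0.0, -0.003]
ft_force: [1.3, -0.9, -0.3]
opening: 0.0857
grasp_force: 0.0
```

>>> step_arm --moves '[[[0,0,-0.1],[0,-40,0],0],[[0,0,-0.2],[0,-80,0],0],[[0,0,-0.28],[0,-125,0],0],[[0,0,-0.28],[0,-125,0],0]]'

```text
time_s: 8.97
tcp_pos: [0.4553, -0.0033, 0.2893]
orientation: [-3.108, -0.456, -0.004]
ft_force: [-0.4, -1.1, 0.2]
opening: 0.0853
grasp_force: 0.0
```

```bash
python3 - <<'E'
from h import *
print(tool())
im,C=shot("wrist","w4.png"); cv2.imwrite("pics/w4b.png",np.clip(cv2.resize(im,(800,600),interpolation=cv2.INTER_CUBIC)*1.3,0,255).astype(np.uint8))
E
```

```text
(array([[ 9.57931076e-01,  2.86986194e-01,  2.64170746e-03],
       [ 2.86984664e-01, -9.57934706e-01,  9.49239154e-04],
       [ 2.80300179e-03, -1.51176156e-04, -9.99996060e-01]]), array([ 0.45526804, -0.00328365,  0.28933854]))
```

View pics/w4b.png

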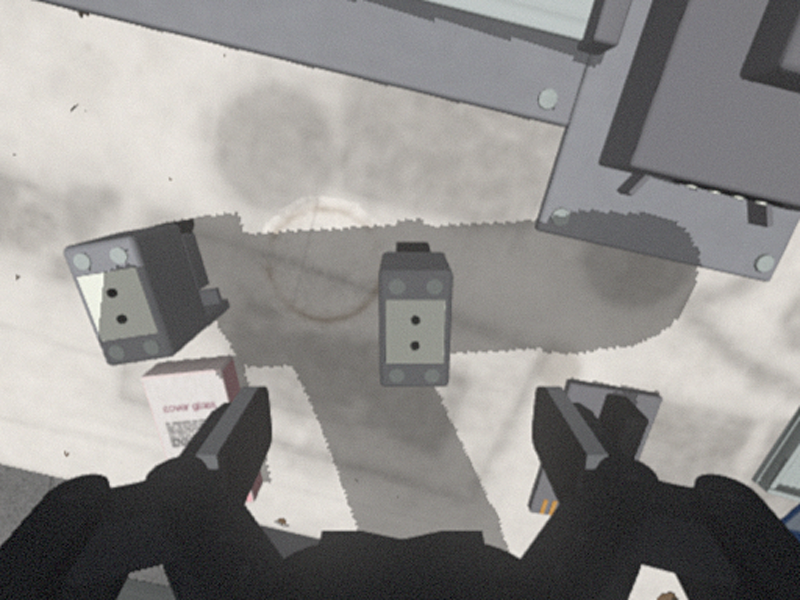

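Module A is square in the view: top-face screws at (397,287), (434,286), (396,376) and (432,376), foot at the top (413,246). Next I'll compute the grasp shift.

```bash
python3 - <<'E'
from h import *
im,C=load("w4.png")
q=ray(C,np.array([(397,287),(434,286),(396,376),(432,376)])/1.5625,.072); c=q.mean(0); print(c)
d=(q[0]+q[1]-q[2]-q[3])/2; w=(q[0]+q[2]-q[1]-q[3])/2; print(np.arctan2(d[1],d[0]),np.arctan2(-w[0],w[1]), np.arctan2(*tool()[0][1::-1,0]))
print(to(tool()[0],[c[0],c[1],.205]))
E
```

```text
[ 0.46223778 -0.00798477  0.072     ]
0.28484473093995294 0.30533100834490684 0.2877964558248076
(array([0., 0., 0.]), array([ 5.7,  5.1, 84.2]))
```

>>> step_arm --moves '[[[0,0,0],[6,5,25],0],[[0,0,0],[6,5,50],0],[[0,0,0],[6,5,72],0],[[0,0,0],[6,5,84],0],[[0,0,0],[6,5,84],0]]' --force 60

```text
time_s: 9.43
tcp_pos: [0.4611, -0.0125, 0.2022]
orientation: [3.11, 0.436, -0.01]
ft_force: [-0.5, 0.1, 0.9]
opening: 0.0855
grasp_force: 0.0
```

>>> step_arm --moves '[[[0,0,0],[0,0,0],0.4],[[0,0,0],[0,0,0],0.7],[[0,0,0],[0,0,0],1],[[0,0,0],[0,0,0],1],[[0,0,0],[0,0,0],1]]'

```text
time_s: 9.85
tcp_pos: [0.4625, -0.0112, 0.2058]
orientation: [-3.11, -0.44, -0.004]
ft_force: [-0.4, -0.3, 2.8]
opening: 0.0316
grasp_force: 59.0
```

```bash
python3 - <<'E'
from h import *
s=ctrl.read_state();print(s["opening"],s["grasp_force"],tool())
Rt,p=tool(); c=np.array([.46224,-.00798,.045]); print("mid in tool",(Rt.T@(c-p)*1000).round(1))
E
```

```text
0.031559662185011064 58.99113893508911 (array([[ 9.60672324e-01,  2.77672462e-01,  2.58655703e-03],
       [ 2.77671907e-01, -9.60675792e-01,  5.78174903e-04],
       [ 2.64538597e-03,  1.62777595e-04, -9.99996488e-01]]), array([ 0.46252352, -0.01124148,  0.20583703]))
mid in tool [  0.2  -3.2 160.8]
```

```bash
cat >> h.py <<'E'
RT=np.array([.608,.083,.040]); PSI=.0785
def mpose(th,tip,y,mt,rt=None,psi=PSI):
    "tool pose with module (mid in tool mt mm) leaning th deg, lip tip at tip mm (rail x,z), at rail y mm"
    rt=RT if rt is None else rt
    ux=np.array([np.cos(psi),np.sin(psi),0]);uy=np.array([-np.sin(psi),np.cos(psi),0]);uz=np.array([0,0,1.]);t=np.radians(th)
    Mx=np.cos(t)*ux+np.sin(t)*uz; Mz=-np.sin(t)*ux+np.cos(t)*uz
    mid=rt+(tip[0]*ux+tip[1]*uz+y*uy)/1000+(12.5*Mx+32.5*Mz)/1000
    Rm=np.c_[Mx,-uy,-Mz]; return Rm,mid-Rm@np.array(mt)/1000
def rel(a,b): return R.from_matrix(a[0].T@b[0]).as_rotvec().round(3).tolist(),(a[0].T@(b[1]-a[1])*1000).round(1).tolist()
def seq(poses,start=None):
    a=start or tool()
    for n,b in poses: print(n,rel(a,b)); a=b
def module_plan(y,mt):
    W=lambda th,tip: mpose(th,tip,y,mt)
    w0=W(25,(-60,60)); w1=W(25,(-35,-5.2)); w2=W(25,(-12.5,-5.2))
    Rt,p=tool(); up=(Rt,p+[0,0,.11])
    seq([("up",up),("w0",w0),("w1",w1),("w2",w2)])
    for i in range(6): print("rock",20-5*i if i<5 else -1.5,rel(w2,W(20-5*i if i<5 else -1.5,(-12.5,-5.2+.04*i-(.5 if i==5 else 0)))))
    return w0,w1,w2
E
python3 - <<'E'
from h import *
module_plan(-70,(0.3,0,160.8))
E
```

```text
up ([0.0, 0.0, 0.0], [0.3, 0.0, -110.0])
w0 ([-0.044, 0.432, 0.2], [23.8, -7.9, 35.6])
w1 ([0.0, 0.0, 0.0], [-4.9, 0.0, 69.7])
w2 ([0.0, 0.0, 0.0], [20.4, 0.0, 9.5])
rock 20 ([-0.0, -0.087, -0.0], [16.8, -0.0, 1.8])
rock 15 ([0.0, -0.175, -0.0], [33.4, -0.0, 5.0])
rock 10 ([0.0, -0.262, -0.0], [49.6, -0.0, 9.7])
rock 5 ([0.0, -0.349, -0.0], [65.4, -0.0, 15.7])
rock 0 ([0.0, -0.436, -0.0], [80.6, 0.0, 23.1])
rock -1.5 ([0.0, -0.463, -0.0], [84.8, -0.0, 26.0])
```

>>> step_arm --moves '[[[0,0,0],[0,0,-30],1],[[0,0,0],[0,0,-70],1],[[0,0,0],[0,0,-110],1]]' --force 80

```text
time_s: 10.1
tcp_pos: [0.4614, -0.0114, 0.3154]
orientation: [3.11, 0.44, -0.005]
ft_force: [2.2, -0.5, -1.7]
opening: 0.0314
grasp_force: 79.4
```

>>> step_arm --moves '[[[-0.01,0.1,0.05],[6,-2,9],1],[[-0.02,0.21,0.1],[12,-4,18],1],[[-0.03,0.32,0.15],[18,-6,27],1],[[-0.044,0.432,0.2],[24,-8,36],1],[[-0.044,0.432,0.2],[24,-8,36],1]]'

```text
time_s: 10.52
tcp_pos: [0.4858, 0.0014, 0.2857]
orientation: [-3.05, -0.121, -0.654]
ft_force: [0.9, -1.2, -0.2]
opening: 0.0312
grasp_force: 79.6
```

>>> step_arm --moves '[[[0,0,0],[0,0,0],1],[[0,0,0],[0,0,0],1]]'

```text
time_s: 10.68
tcp_pos: [0.4851, -0.0003, 0.2852]
orientation: [-3.054, -0.121, -0.649]
ft_force: [0.1, -0.2, -1.0]
opening: 0.0312
grasp_force: 82.2
```

```bash
python3 - <<'E'
from h import *
module_plan(-70,(0.3,0,160.8)); w=lambda a: mpose(25,a,-70,(0.3,0,160.8))
print("now->w0",rel(tool(),w((-60,60))),"now->w1",rel(tool(),w((-35,-5.2))))
E
```

```text
up ([0.0, 0.0, 0.0], [44.7, -0.1, -100.5])
w0 ([-0.001, 0.018, 0.001], [-48.2, -3.3, 104.3])
w1 ([0.0, 0.0, 0.0], [-4.9, 0.0, 69.7])
w2 ([0.0, 0.0, 0.0], [20.4, 0.0, 9.5])
rock 20 ([-0.0, -0.087, -0.0], [16.8, -0.0, 1.8])
rock 15 ([0.0, -0.175, -0.0], [33.4, -0.0, 5.0])
rock 10 ([0.0, -0.262, -0.0], [49.6, -0.0, 9.7])
rock 5 ([0.0, -0.349, -0.0], [65.4, -0.0, 15.7])
rock 0 ([0.0, -0.436, -0.0], [80.6, 0.0, 23.1])
rock -1.5 ([0.0, -0.463, -0.0], [84.8, -0.0, 26.0])
now->w0 ([-0.001, 0.018, 0.001], [-3.4, -3.4, 3.8]) now->w1 ([-0.001, 0.018, 0.001], [-7.1, -3.3, 73.5])
```

>>> step_arm --moves '[[[0,0.015,0],[-3,-3,25],1],[[0,0.015,0],[-6,-3,50],1],[[0,0.015,0],[-7,-3,68],1],[[0,0.015,0],[-7,-3,73],1],[[0,0.015,0],[-7,-3,73],1]]'

```text
time_s: 11.1
tcp_pos: [0.5277, -0.0077, 0.2388]
orientation: [-3.027, -0.13, -0.604]
ft_force: [0.5, 0.8, -2.1]
opening: 0.0314
grasp_force: 82.1
```

```bash
python3 - <<'E'
from h import *
w=lambda a,t=25: mpose(t,a,-70,(0.3,0,160.8))
print(ctrl.read_state()["ft_force"]);print("->w1",rel(tool(),w((-35,-5.2))),"->w2",rel(tool(),w((-12.5,-5.2))))
im,C=shot("wrist","w5.png"); cv2.imwrite("pics/w5b.png",np.clip(cv2.resize(im,(800,600),interpolation=cv2.INTER_CUBIC)*1.3,0,255).astype(np.uint8))
print(ctrl.read_state()["ft_force"]);print("->w1",rel(tool(),w((-35,-5.2))),"->w2",rel(tool(),w((-12.5,-5.2))))
E
```

```text
[ 0.53827726  0.80712704 -2.08170452]
->w1 ([-0.038, 0.041, -0.001], [-26.1, -13.6, 15.2]) ->w2 ([-0.038, 0.041, -0.001], [-5.3, -13.3, 23.9])
[ 0.49669565  0.04606034 -1.24237604]
->w1 ([-0.037, 0.041, -0.0], [-25.8, -13.5, 16.0]) ->w2 ([-0.037, 0.041, -0.0], [-5.1, -13.2, 24.6])
```

View pics/w5b.png

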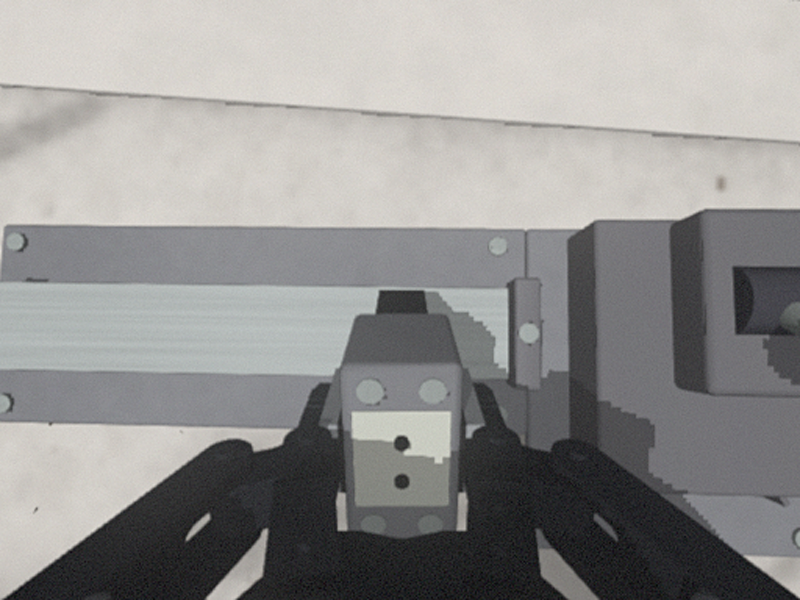

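The module is held straight (top at (400,440)) beside the rail's right stop, but the arm stopped short of the pose it was sent to. I'll check the joints.

```bash
python3 - <<'E'
from h import *
s=ctrl.read_state();print(s["joints"].round(3),s["qvel"].round(3),s["tau"].round(1))
E
```

```text
[ 0.292  0.355 -0.666  0.283 -0.162  1.095] [ 0.001 -0.033 -0.032  0.038  0.005 -0.026] [ -0.1 -31.3  13.2   2.3   0.9   0.1]
```

>>> step_arm --moves '[[[0,0,0],[0,0,0],1],[[0,0,0],[0,0,0],1]]'

```text
time_s: 11.32
tcp_pos: [0.5261, -0.008, 0.2402]
orientation: [-3.027, -0.133, -0.605]
ft_force: [0.2, -1.2, -0.9]
opening: 0.0313
grasp_force: 82.1
```

```bash
python3 - <<'E'
from h import *
s=ctrl.read_state();print(s["joints"].round(3),s["qvel"].round(3))
w=lambda a,t=25: mpose(t,a,-70,(0.3,0,160.8))
print("->w1",rel(tool(),w((-35,-5.2))),"->w2",rel(tool(),w((-12.5,-5.2))))
E
```

```text
[ 0.292  0.352 -0.669  0.286 -0.161  1.093] [-0.002 -0.005 -0.008  0.006  0.002 -0.006]
->w1 ([-0.037, 0.04, 0.001], [-25.1, -13.7, 17.1]) ->w2 ([-0.037, 0.04, 0.001], [-4.4, -13.3, 25.8])
```

```bash
cat >> h.py <<'E'
def tpose(mid,lean,psi,mt=(0.3,0,160.8)):
    "tool pose with the tool leaning lean deg towards the robot (fingers pointing away), mt of tool at mid"
    t=np.radians(lean); ux=np.array([np.cos(psi),np.sin(psi),0]);uy=np.array([-np.sin(psi),np.cos(psi),0]);uz=np.array([0,0,1.])
    Rm=np.c_[np.cos(t)*ux+np.sin(t)*uz,-uy,np.sin(t)*ux-np.cos(t)*uz]; return Rm,np.array(mid)-Rm@np.array(mt)/1000
E
python3 - <<'E'
from h import *
Rt,p=tool(); m=[.462,-.008,.0465]; 
seq([("up",(Rt,p+[-.03,0,.06])),("lvl",tpose([.462,-.008,.13],0,PSI)),("dn",tpose(m,0,PSI)),("lean",tpose(m,-20,PSI))])
E
```

```text
up ([0.0, 0.0, 0.0], [-4.4, -4.8, -66.8])
lvl ([-0.036, -0.396, 0.009], [-35.2, -2.9, -4.5])
dn ([0.0, 0.0, 0.0], [0.0, 0.0, 83.5])
lean ([0.0, -0.349, -0.0], [55.0, 0.0, 9.6])
```

>>> step_arm --moves '[[[0,0,0],[-2,-2,-30],1],[[0,0,0],[-4,-4,-67],1]]'

```text
time_s: 11.48
tcp_pos: [0.4958, -0.009, 0.2982]
orientation: [-3.031, -0.133, -0.594]
ft_force: [0.7, -0.2, -0.5]
opening: 0.0313
grasp_force: 82.0
```

>>> step_arm --moves '[[[-0.01,-0.1,0],[-9,-1,-1],1],[[-0.02,-0.2,0],[-18,-2,-2],1],[[-0.03,-0.3,0],[-26,-3,-3],1],[[-0.036,-0.396,0.009],[-35,-3,-4],1],[[-0.036,-0.396,0.009],[-35,-3,-4],1]]'

```text
time_s: 11.9
tcp_pos: [0.4619, -0.0086, 0.2906]
orientation: [-3.138, -0.123, 0.004]
ft_force: [-0.2, 0.9, -2.1]
opening: 0.0311
grasp_force: 82.1
```

>>> step_arm --moves '[[[0,0,0],[0,0,0],1],[[0,0,0],[0,0,0],1]]'

```text
time_s: 12.07
tcp_pos: [0.4628, -0.0087, 0.2906]
orientation: [-3.139, -0.124, -0.004]
ft_force: [-0.1, -0.4, -1.6]
opening: 0.0314
grasp_force: 82.1
```

```bash
python3 - <<'E'
from h import *
print(ctrl.read_state()["joints"].round(3)); m=[.462,-.008,.0465]
seq([("lvl",tpose([.462,-.008,.13],0,PSI)),("dn",tpose(m,0,PSI))])
E
```

```text
[ 0.334  0.237 -0.537  0.    -0.794  1.316]
lvl ([-0.0, -0.002, 0.0], [-1.1, -0.8, -0.2])
dn ([0.0, 0.0, 0.0], [0.0, 0.0, 83.5])
```

>>> step_arm --moves '[[[0,0,0],[-1,-1,30],1],[[0,0,0],[-1,-1,60],1],[[0,0,0],[-1,-1,76],1],[[0,0,0],[-1,-1,82],1],[[0,0,0],[-1,-1,84],1]]'

```text
time_s: 12.48
tcp_pos: [0.4609, -0.0081, 0.2059]
orientation: [3.137, 0.124, -0.008]
ft_force: [-6.1, 0.4, 10.7]
opening: 0.0312
grasp_force: 83.7
```

>>> step_arm --moves '[[[0,0,0],[0,0,1],1],[[0,0,0],[0,0,1],0.6],[[0,0,0],[0,0,1],0.4],[[0,0,0],[0,0,1],0.4]]'

```text
time_s: 12.82
tcp_pos: [0.4623, -0.0076, 0.2062]
orientation: [-3.139, -0.124, -0.004]
ft_force: [-0.3, -0.5, -0.6]
opening: 0.051
grasp_force: 0.0
```

```bash
python3 - <<'E'
from h import *
s=ctrl.read_state();print(s["joints"].round(3),s["opening"],s["ft_force"],s["tcp_pos"])
seq([("lean",tpose([.462,-.0085,.045],-20,PSI,(0,0,160)))])
E
```

```text
[ 0.336  0.375 -0.629  0.    -0.565  1.313] 0.05100986506184169 [-0.27119813 -0.4580921  -0.59728308] [ 0.4623042  -0.00763869  0.20619894]
lean ([-0.0, -0.352, 0.001], [54.3, 0.9, 11.0])
```

>>> step_arm --moves '[[[0,-0.09,0],[14,0,1],0.4],[[0,-0.18,0],[28,0,3],0.4],[[0,-0.27,0],[42,0,6],0.4],[[0,-0.35,0],[54,0,10],0.4],[[0,-0.35,0],[54,0,10],0.4]]' --force 80

```text
time_s: 13.23
tcp_pos: [0.5186, -0.0032, 0.1946]
orientation: [3.078, 0.121, -0.543]
ft_force: [0.5, -0.1, 0.2]
opening: 0.0516
grasp_force: 0.0
```

>>> step_arm --moves '[[[0,0,0],[0,0,0],0.5],[[0,0,0],[0,0,0],1],[[0,0,0],[0,0,0],1],[[0,0,0],[0,0,0],1]]'

```text
time_s: 13.57
tcp_pos: [0.5145, -0.0037, 0.1955]
orientation: [3.078, 0.121, -0.545]
ft_force: [-0.6, -0.5, -1.8]
opening: 0.0309
grasp_force: 79.1
```

```bash
cat >> h.py <<'E'
def gripped(mid,psi):
    "module frame (standing, yaw psi) in tool coordinates: returns G (rot), t (mm)"
    Rt,p=tool(); M=np.c_[[np.cos(psi),np.sin(psi),0],[-np.sin(psi),np.cos(psi),0],[0,0,1.]]
    return Rt.T@M, Rt.T@(np.array(mid)-p)*1000
def mw(th,tip,y,G,t,psi=PSI,rt=RT):
    ux=np.array([np.cos(psi),np.sin(psi),0]);uy=np.array([-np.sin(psi),np.cos(psi),0]);uz=np.array([0,0,1.]);a=np.radians(th)
    Mx=np.cos(a)*ux+np.sin(a)*uz; Mz=-np.sin(a)*ux+np.cos(a)*uz; M=np.c_[Mx,uy,Mz]
    mid=rt+(tip[0]*ux+tip[1]*uz+y*uy)/1000+(12.5*Mx+32.5*Mz)/1000
    Rm=M@G.T; return Rm,mid-Rm@t/1000
def mplan(y,G,t,a=tool):
    W=lambda th,tip: mw(th,tip,y,G,t)
    Rt,p=tool(); seq([("up",(Rt,p+[0,0,.11])),("w0",W(25,(-60,60))),("w1",W(25,(-35,-5.2))),("w2",W(25,(-12.5,-5.2)))])
    w2=W(25,(-12.5,-5.2))
    for i,th in enumerate([20,15,10,5,0,-1.5]): print("rock",th,rel(w2,W(th,(-12.5,-5.2+.04*i-.5*(i>4)))))
E
python3 - <<'E'
from h import *
s=ctrl.read_state();print(s["joints"].round(3),s["opening"],s["tcp_pos"])
G,t=gripped([.462,-.008,.045],PSI); t[1]=0; np.savez("A.npz",G=G,t=t); print(t,np.degrees(np.arcsin(G[2,0])))
mplan(-70,G,t)
E
```

```text
[ 0.289  0.521 -0.376 -0.085 -1.018  1.417] 0.030892542816475445 [ 0.51447785 -0.00370423  0.19548536]
[  2.19883145   0.         159.41566165] -20.074589718311238
up ([0.0, 0.0, 0.0], [-37.8, -0.0, -103.3])
w0 ([0.0, 0.436, -0.0], [24.6, -9.1, 3.9])
w1 ([0.0, 0.0, 0.0], [19.3, 0.0, 67.1])
w2 ([0.0, 0.0, 0.0], [22.4, -0.0, 1.9])
rock 20 ([-0.0, -0.087, 0.0], [16.9, -0.0, 0.6])
rock 15 ([-0.0, -0.175, 0.0], [33.8, -0.0, 2.6])
rock 10 ([-0.0, -0.262, 0.0], [50.3, -0.0, 6.1])
rock 5 ([-0.0, -0.349, 0.0], [66.5, -0.0, 11.0])
rock 0 ([-0.0, -0.436, 0.0], [82.3, -0.0, 17.4])
rock -1.5 ([-0.0, -0.463, 0.0], [86.8, -0.0, 20.0])
```

>>> step_arm --moves '[[[0,0,0],[-12,0,-33],1],[[0,0,0],[-25,0,-68],1],[[0,0,0],[-38,0,-103],1]]' --force 100

```text
time_s: 13.82
tcp_pos: [0.5141, -0.0038, 0.3057]
orientation: [3.076, 0.121, -0.549]
ft_force: [1.2, -0.1, -1.4]
opening: 0.0308
grasp_force: 99.6
```

>>> step_arm --moves '[[[0,0.11,0],[6,-2,1],1],[[0,0.22,0],[12,-5,2],1],[[0,0.33,0],[18,-7,3],1],[[0,0.436,0],[25,-9,4],1],[[0,0.436,0],[25,-9,4],1]]'

```text
time_s: 14.23
tcp_pos: [0.5348, 0.007, 0.2923]
orientation: [-3.133, -0.124, -0.135]
ft_force: [-0.4, -0.9, -2.2]
opening: 0.0309
grasp_force: 99.9
```

>>> step_arm --moves '[[[0,0,0],[6,0,22],1],[[0,0,0],[12,0,44],1],[[0,0,0],[17,0,56],1],[[0,0,0],[17,0,56],1],[[0,0,0],[17,0,56],1]]'

```text
time_s: 14.65
tcp_pos: [0.558, 0.0086, 0.2377]
orientation: [-3.134, -0.123, -0.128]
ft_force: [0.0, -0.5, -1.5]
opening: 0.0312
grasp_force: 99.9
```

```bash
python3 - <<'E'
from h import *
d=np.load("A.npz");G,t=d["G"],d["t"]; W=lambda a,th=25: mw(th,a,-70,G,t)
print(ctrl.read_state()["joints"].round(3),ctrl.read_state()["ft_force"])
im,C=shot("wrist","w6.png"); cv2.imwrite("pics/w6b.png",np.clip(cv2.resize(im,(800,600),interpolation=cv2.INTER_CUBIC)*1.3,0,255).astype(np.uint8))
print(rel(tool(),W((-35,-5.2))),rel(tool(),W((-12.5,-5.2))))
E
```

```text
[ 0.31   0.437 -0.404  0.032 -0.651  1.314] [ 0.02036195 -0.45353957 -1.52077942]
([0.001, 0.002, 0.0], [1.4, -0.1, 10.5]) ([0.001, 0.002, 0.0], [23.8, -0.1, 12.4])
```

View pics/w6b.png

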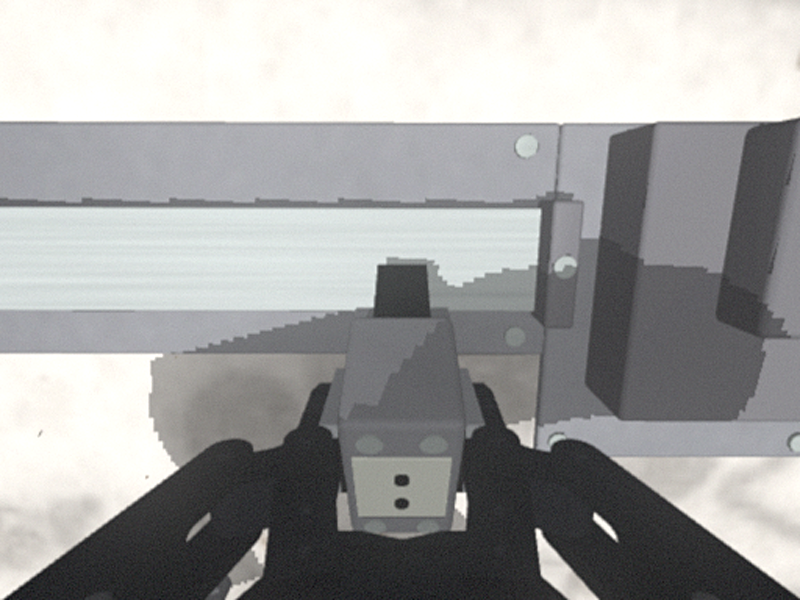

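The module is held level with the rail: its foot is at (402,290), and the rail's far and near edges are at rows 207 and 311. I'll check it against the model.

```bash
python3 - <<'E'
from h import *
im,C=load("w6.png")
q=ray(C,np.array([(100,207),(500,207),(100,310),(330,310)])/1.5625,.04)[:,:2]; print(q.round(4).tolist())
ux=np.array([np.cos(PSI),np.sin(PSI)]); print("rail x of edges",((q-RT[:2])@ux*1000).round(1))
d=np.load("A.npz");G,t=d["G"],d["t"]; Rt,p=tool()
P=lambda m: proj(C,p+Rt@(t+G@np.array(m))/1000)*1.5625
print(P([21.2,8,27]),P([21.2,-8,27]), "top far edge",P([28,16,27]),P([28,-16,27]),"near scr",P([-21.2,8,27]))
E
```

```text
[[0.6262, 0.126], [0.6379, -0.0227], [0.5862, 0.1289], [0.5933, 0.0388]]
rail x of edges [ 21.6  21.5 -18.1 -18.1]
[[365.54112557 440.88804447]] [[431.36073671 440.88580627]] top far edge [[329.9083084  423.56779667]] [[466.76569242 423.56211495]] near scr [[372.42180915 524.82145114]]
```

>>> step_arm --moves '[[[0,0,0],[2,0,5],1],[[0,0,0],[2,0,10],1],[[0,0,0],[2,0,10.5],1],[[0,0,0],[2,0,10.5],1]]'

```text
time_s: 15.03
tcp_pos: [0.5614, 0.0092, 0.2296]
orientation: [-3.133, -0.124, -0.138]
ft_force: [-1.7, 0.3, 5.0]
opening: 0.0311
grasp_force: 101.2
```

```bash
sed -i 's/^RT=.*PSI=.*/RT=np.array([.6093,.083,.040]); PSI=.0785/' h.py; python3 - <<'E'
from h import *
d=np.load("A.npz");G,t=d["G"],d["t"]; W=lambda a,th=25: mw(th,a,-70,G,t)
print(ctrl.read_state()["ft_force"])
print(rel(tool(),W((-35,-5.2))),rel(tool(),W((-12.5,-5.2))))
E
```

```text
[-1.74180505  0.32265526  4.95005353]
([-0.0, -0.002, 0.001], [0.1, 0.2, 1.5]) ([-0.0, -0.002, 0.001], [22.5, 0.2, 3.5])
```

```bash
python3 - <<'E'
from h import *
d=np.load("A.npz");G,t=d["G"],d["t"]; W=lambda a,th=25: mw(th,a,-70,G,t)
seq([("a",W((-35,6),31)),("w1",W((-35,-5.2),31)),("w2",W((-12.5,-5.2),31))])
w2=W((-12.5,-5.2),31)
for i,th in enumerate([26,21,16,11,6,2,0,-1.5]): print("rock",th,rel(w2,W((-12.5,-5.2+.03*i-.5*(th<0)),th)))
E
```

```text
a ([-0.0, 0.103, 0.001], [-19.2, 0.2, -8.5])
w1 ([0.0, 0.0, 0.0], [-2.1, 0.0, 11.0])
w2 ([0.0, 0.0, 0.0], [22.1, -0.0, 4.3])
rock 26 ([-0.0, -0.087, 0.0], [16.9, -0.0, 0.6])
rock 21 ([-0.0, -0.175, 0.0], [33.8, -0.0, 2.6])
rock 16 ([-0.0, -0.262, 0.0], [50.3, -0.0, 6.1])
rock 11 ([-0.0, -0.349, 0.0], [66.5, -0.0, 11.1])
rock 6 ([-0.0, -0.436, 0.0], [82.3, -0.0, 17.4])
rock 2 ([-0.0, -0.506, 0.0], [94.4, -0.0, 23.4])
rock 0 ([-0.0, -0.541, 0.0], [100.3, -0.0, 26.7])
rock -1.5 ([-0.0, -0.567, 0.0], [104.6, -0.0, 29.8])
```

>>> step_arm --moves '[[[0,0,0],[0,0,-10],1],[[0,0.05,0],[-9,0,-10],1],[[0,0.103,0],[-19,0,-9],1],[[0,0.103,0],[-19,0,-9],1],[[0,0.103,0],[-19,0,-9],1]]'

```text
time_s: 15.45
tcp_pos: [0.5407, 0.0073, 0.2357]
orientation: [-3.119, -0.123, -0.291]
ft_force: [0.1, -0.4, 0.7]
opening: 0.0307
grasp_force: 100.0
```

>>> step_arm --moves '[[[0,0,0],[-1,0,6],1],[[0,0,0],[-2,0,11],1],[[0,0,0],[-2,0,11],1],[[0,0,0],[-2,0,11],1]]'

```text
time_s: 15.78
tcp_pos: [0.542, 0.0076, 0.2238]
orientation: [-3.118, -0.123, -0.293]
ft_force: [-0.3, -0.5, -1.8]
opening: 0.0309
grasp_force: 100.3
```

```bash
python3 - <<'E'
from h import *
d=np.load("A.npz");G,t=d["G"],d["t"]; W=lambda a,th=25: mw(th,a,-70,G,t)
s=ctrl.read_state(); print(s["ft_force"],s["joints"].round(2)); seq([("w1",W((-35,-5.2),31)),("w2",W((-12.5,-5.2),31))])
E
```

```text
[-0.26872556 -0.53111043 -1.80398262] [ 0.32  0.42 -0.52  0.1  -0.45  1.24]
w1 ([0.0, 0.003, 0.0], [-0.2, 0.1, -1.5])
w2 ([0.0, 0.0, 0.0], [22.1, -0.0, 4.3])
```

>>> step_arm --moves '[[[0,0,0],[0,0,-1.5],1],[[0,0,0],[7,0,0],1],[[0,0,0],[14,0,1.3],1],[[0,0,0],[19,0,2.2],1],[[0,0,0],[22,0,2.8],1]]'

```text
time_s: 16.2
tcp_pos: [0.5647, 0.0094, 0.2256]
orientation: [-3.118, -0.122, -0.295]
ft_force: [0.9, -0.1, -1.9]
opening: 0.0311
grasp_force: 100.3
```

```bash
python3 - <<'E'
from h import *
d=np.load("A.npz");G,t=d["G"],d["t"]; W=lambda a,th=25: mw(th,a,-70,G,t)
s=ctrl.read_state(); print(s["ft_force"],s["torque"]); seq([("w2",W((-12.5,-5.2),31))])
E
```

```text
[ 0.86104126 -0.14223613 -1.92662147] [-0.04002279  0.42630161 -0.07661139]
w2 ([0.0, 0.002, 0.0], [-0.7, 0.1, 0.2])
```

>>> step_arm --moves '[[[0,-0.087,0],[17,0,0.6],1],[[0,-0.175,0],[33.5,0,2.6],1],[[0,-0.262,0],[50,0,6.1],1],[[0,-0.32,0],[61,0,9],1],[[0,-0.349,0],[66.5,0,11],1]]' --force 120

```text
time_s: 16.62
tcp_pos: [0.634, 0.0148, 0.2284]
orientation: [3.123, 0.124, -0.245]
ft_force: [2.1, 0.5, 4.5]
opening: 0.0308
grasp_force: 119.2
```

```bash
python3 - <<'E'
from h import *
d=np.load("A.npz");G,t=d["G"],d["t"]; W=lambda a,th=25: mw(th,a,-70,G,t)
s=ctrl.read_state(); print(s["ft_force"],s["torque"],s["joints"].round(2)); a=tool()
for th in (11,8,5,2,0,-1.5,-3): print(th,rel(a,W((-12.5,-5-.5*(th<0)),th)))
E
```

```text
[2.09691673 0.50477765 4.47210964] [ 0.13604632 -0.82506507  0.00888158] [ 0.27  0.59 -0.11 -0.04 -1.02  1.4 ]
11 ([0.0, -0.002, 0.001], [-2.5, 0.1, 1.8])
8 ([0.0, -0.054, 0.001], [7.7, 0.1, 2.0])
5 ([0.0, -0.106, 0.001], [17.8, 0.1, 2.7])
2 ([0.0, -0.159, 0.001], [27.9, 0.1, 4.0])
0 ([0.0, -0.194, 0.001], [34.6, 0.1, 5.1])
-1.5 ([0.0, -0.22, 0.001], [39.7, 0.1, 6.6])
-3 ([0.0, -0.246, 0.001], [44.6, 0.1, 7.8])
```

>>> step_arm --moves '[[[0,-0.052,0],[10,0,0.7],1],[[0,-0.104,0],[20,0,1.4],1],[[0,-0.157,0],[30,0,2.7],1],[[0,-0.192,0],[36,0,4],1],[[0,-0.218,0],[41,0,5.5],1]]'

```text
time_s: 17.03
tcp_pos: [0.6725, 0.0179, 0.217]
orientation: [3.069, 0.122, -0.583]
ft_force: [0.8, 2.0, 9.5]
opening: 0.0307
grasp_force: 120.3
```

```bash
python3 - <<'E'
from h import *
d=np.load("A.npz");G,t=d["G"],d["t"]; W=lambda a,th=25: mw(th,a,-70,G,t)
s=ctrl.read_state(); print(s["ft_force"],s["torque"]); a=tool()
for th in (0,-1.5): print(th,rel(a,W((-12.5,-5),th)))
im,C=shot("wrist","w7.png"); cv2.imwrite("pics/w7b.png",np.clip(cv2.resize(im,(800,600),interpolation=cv2.INTER_CUBIC)*1.3,0,255).astype(np.uint8))
E
```

```text
[0.7841066  1.99953188 9.51985524] [ 0.47624149 -0.22053505 -0.17185282]
0 ([0.001, 0.025, 0.001], [-5.2, 0.2, 1.0])
-1.5 ([0.001, -0.001, 0.001], [-0.1, 0.2, 0.9])
```

View pics/w7b.png

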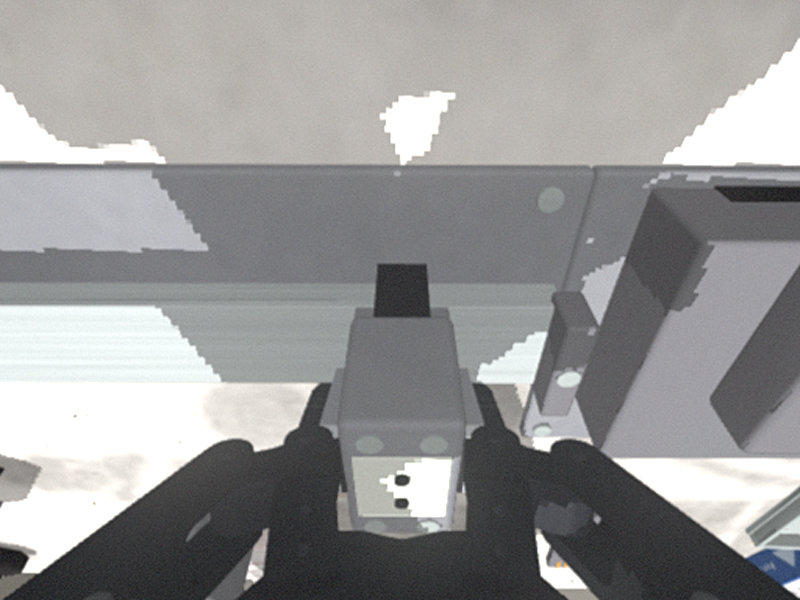

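>>> step_arm --moves '[[[0,-0.02,0],[4,0,1.5],1],[[0,-0.04,0],[8,0,3],1],[[0,-0.04,0],[8,0,3],1]]'

```text
time_s: 17.33
tcp_pos: [0.6783, 0.0185, 0.2146]
orientation: [3.055, 0.123, -0.643]
ft_force: [-3.8, 1.8, 17.7]
opening: 0.0311
grasp_force: 120.9
```

```bash
python3 - <<'E'
from h import *
d=np.load("A.npz");G,t=d["G"],d["t"]; W=lambda a,th=25: mw(th,a,-70,G,t)
s=ctrl.read_state(); print(s["ft_force"],s["torque"]); a=tool()
for th in (0,-1.5): print(th,rel(a,W((-12.5,-5),th)))
E
```

```text
[-3.82226758  1.81232638 17.74933275] [ 0.5007195   1.15469347 -0.20252971]
0 ([0.002, 0.065, 0.002], [-11.5, 0.3, 1.4])
-1.5 ([0.002, 0.039, 0.002], [-6.4, 0.3, 1.1])
```

>>> step_arm --moves '[[[0,0.02,0],[-4,0,-2],0.9],[[0,0.02,0],[-4,0,-2],0.6],[[0,0.02,0],[-4,0,-2],0.4],[[0,0.02,0],[-4,0,-2],0.4]]' --force 40

```text
time_s: 17.67
tcp_pos: [0.6737, 0.0178, 0.2122]
orientation: [3.062, 0.12, -0.62]
ft_force: [-0.2, 0.6, -0.3]
opening: 0.0513
grasp_force: 0.0
```

>>> step_arm --moves '[[[0,0,0],[0,0,-25],0.4],[[0,0,0],[0,0,-60],0.4],[[0,0.1,0],[-10,0,-80],0.4],[[0,0.2,0],[-20,0,-90],0.4],[[0,0.3,0],[-40,0,-90],0.6]]'

```text
time_s: 18.08
tcp_pos: [0.674, 0.0179, 0.3124]
orientation: [3.132, 0.123, -0.141]
ft_force: [0.8, -0.5, -0.5]
opening: 0.0405
grasp_force: 0.0
```

```bash
cat >> h.py <<'E'
def press(y,x=18,z=.2745): # tool vertical above rail point (x,y mm)
    c,s=np.cos(PSI),np.sin(PSI); P=RT+[x/1000*c-y/1000*s,x/1000*s+y/1000*c,0]
    return np.c_[[c,s,0],[s,-c,0],[0,0,-1.]],np.array([P[0],P[1],z])
E
python3 - <<'E'
from h import *
print(tool()); seq([("above",press(-70,z=.30)),("near",press(-70))])
im,C=shot("wrist","w8.png")
E
```

```text
(array([[ 9.92884044e-01,  7.84882433e-02, -8.95593171e-02],
       [ 7.81516794e-02, -9.96915017e-01, -7.26393313e-03],
       [-8.98531614e-02,  2.13032262e-04, -9.95955001e-01]]), array([0.67395181, 0.01788169, 0.31239587]))
above ([0.0, 0.09, 0.0], [-40.1, 0.0, 16.1])
near ([0.0, 0.0, 0.0], [0.0, 0.0, 25.5])
```

>>> step_arm --moves '[[[0,0.045,0],[-20,0,8],1],[[0,0.09,0],[-40,0,16],1],[[0,0.09,0],[-40,0,16],1],[[0,0.09,0],[-40,0,28],1],[[0,0.09,0],[-40,0,41],1]]'

```text
time_s: 18.55
tcp_pos: [0.6282, 0.0143, 0.2748]
orientation: [3.139, 0.124, -0.013]
ft_force: [0.9, -0.9, 0.2]
opening: 0.0
grasp_force: 0.0
```

>>> step_arm --moves '[[[0,0,0],[0,0,3],1],[[0,0,0],[0,0,6],1],[[0,0,0],[0,0,8],1]]'

```text
time_s: 18.8
tcp_pos: [0.6288, 0.0143, 0.2681]
orientation: [3.137, 0.125, -0.014]
ft_force: [-5.4, 0.7, 15.5]
opening: 0.0004
grasp_force: 7.7
```

>>> step_arm --moves '[[[0,0,0],[0,0,2],1],[[0,0,0],[0,0,4],1],[[0,0,0],[0,0,4],1]]'

```text
time_s: 19.05
tcp_pos: [0.6286, 0.0144, 0.268]
orientation: [3.137, 0.126, -0.011]
ft_force: [-8.1, 0.4, 21.9]
opening: 0.0002
grasp_force: 10.8
```

```bash
python3 - <<'E'
from h import *
print(tool(),ctrl.read_state()["ft_force"])
im,C=load("w8.png"); cv2.imwrite("pics/w8b.png",np.clip(cv2.resize(im,(800,600),interpolation=cv2.INTER_CUBIC)*1.3,0,255).astype(np.uint8))
E
```

```text
(array([[ 0.99673331,  0.08045547, -0.00704523],
       [ 0.0804392 , -0.99675622, -0.00256331],
       [-0.00722861,  0.00198823, -0.9999719 ]]), array([0.6285728 , 0.01435365, 0.26803646])) [-8.08376022  0.44852925 21.93381366]
```

View pics/w8b.png

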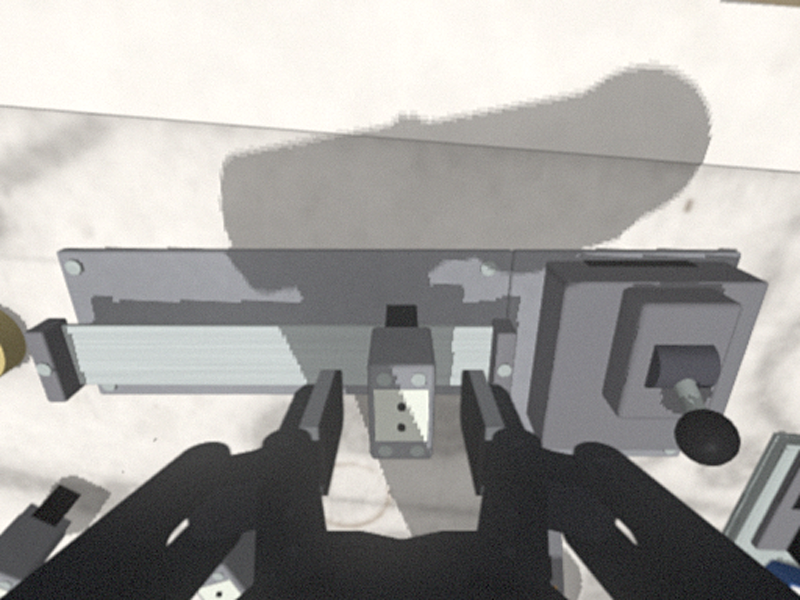

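```bash
python3 - <<'E'
from h import *
im,C=load("w4.png")
q=ray(C,np.array([(81,262),(118,255),(115,353),(151,347)])/1.5625,.072); c=q.mean(0); print(c)
d=(q[0]+q[1]-q[2]-q[3])/2; print(np.arctan2(d[1],d[0]))
B=[.4375,.1178,.045]; m=(0,0,160)
Rt,p=tool(); up=(Rt,p+[0,0,.05]); h=tpose(np.array(B)+[0,0,.11],-20,.46,m); g=tpose(B,-20,.46,m)
seq([("up",up),("hover",h),("grasp",g)])
E
```

```text
[0.43717547 0.1190874  0.072     ]
0.44538133597935897
up ([0.0, 0.0, 0.0], [-0.4, 0.1, -50.0])
hover ([-0.066, -0.337, -0.376], [-131.2, -138.8, 13.4])
grasp ([0.0, 0.0, 0.0], [37.6, 0.0, 103.4])
```

>>> step_arm --moves '[[[0,0,0],[0,0,-30],1],[[0,0,0],[0,0,-54],0.5]]'

```text
time_s: 19.22
tcp_pos: [0.6287, 0.0143, 0.3176]
orientation: [3.138, 0.124, -0.016]
ft_force: [1.0, -0.9, 1.0]
opening: 0.0109
grasp_force: 0.0
```

>>> step_arm --moves '[[[-0.013,-0.067,-0.075],[-26,-28,2],0],[[-0.026,-0.134,-0.15],[-52,-56,5],0],[[-0.04,-0.2,-0.225],[-78,-83,8],0],[[-0.053,-0.27,-0.3],[-105,-111,11],0],[[-0.066,-0.337,-0.376],[-131,-139,13],0]]'

```text
time_s: 19.63
tcp_pos: [0.4859, 0.1435, 0.3049]
orientation: [2.938, 0.691, -0.525]
ft_force: [0.4, 0.5, 0.5]
opening: 0.0726
grasp_force: 0.0
```

>>> step_arm --moves '[[[0,0,0],[0,0,0],0],[[0,0,0],[0,0,0],0]]'

```text
time_s: 19.8
tcp_pos: [0.4865, 0.1443, 0.3051]
orientation: [2.939, 0.692, -0.519]
ft_force: [0.5, 0.3, 0.8]
opening: 0.0857
grasp_force: 0.0
```

```bash
python3 - <<'E'
from h import *
print(ctrl.read_state()["joints"].round(2))
im,C=shot("wrist","w9.png"); g=cv2.cvtColor(im,cv2.COLOR_BGR2GRAY)
B=[.4373,.1184,.045]; m=(0,0,160)
gp=tpose(B,-20,.45,m); seq([("grasp",gp)])
# label detection: predicted screws
c,s=np.cos(.45),np.sin(.45); pts=[[B[0]+x*c-y*s,B[1]+x*s+y*c,.072] for x in(.0212,-.0212) for y in(.008,-.008)]
u=proj(C,pts); print(u.round(1).tolist())
x0,y0=(u.mean(0)-[50,50]).astype(int); x0=max(x0,0);y0=max(y0,0); cr=cv2.resize(im[y0:y0+100,x0:x0+100],None,fx=5,fy=5,interpolation=cv2.INTER_CUBIC)
for a in u: cv2.drawMarker(cr,tuple(((a-[x0,y0])*5+2).astype(int).tolist()),(0,0,255),0,12)
cv2.imwrite("pics/w9b.png",cr)
E
```

```text
[ 0.6   0.36 -0.31 -0.05 -1.25  1.46]
grasp ([0.002, -0.001, 0.01], [36.4, 1.1, 103.5])
[[247.0, 147.8], [270.3, 148.1], [247.5, 196.0], [268.1, 196.2]]
```

View pics/w9b.png

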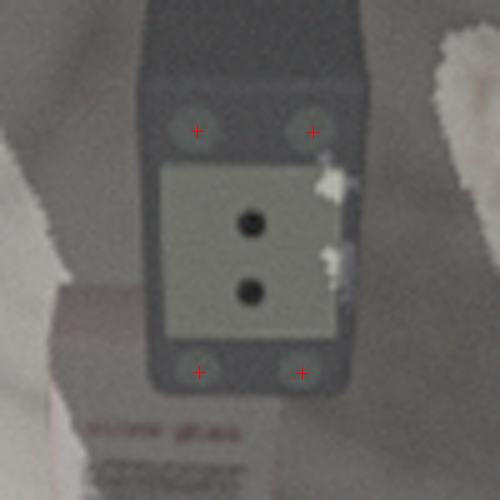

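The predicted screw marks fall on module B's screws to within a pixel, so B's pose is confirmed. Grasping now.

>>> step_arm --moves '[[[0,0,0.01],[11,1,33],0],[[0,0,0.01],[23,1,66],0],[[0,0,0.01],[32,1,92],0],[[0,0,0.01],[36,1,102],0],[[0,0,0.01],[36,1,103],0]]' --force 80

```text
time_s: 20.27
tcp_pos: [0.4862, 0.1402, 0.1933]
orientation: [2.941, 0.668, -0.526]
ft_force: [0.0, 1.1, -0.4]
opening: 0.0854
grasp_force: 0.0
```

>>> step_arm --moves '[[[0,0,0],[0,0,0],0.5],[[0,0,0],[0,0,0],0.8],[[0,0,0],[0,0,0],1],[[0,0,0],[0,0,0],1],[[0,0,0],[0,0,0],1]]'

```text
time_s: 20.68
tcp_pos: [0.4862, 0.1415, 0.1969]
orientation: [2.944, 0.672, -0.516]
ft_force: [0.6, 0.4, 2.2]
opening: 0.0313
grasp_force: 78.8
```

```bash
cat >> h.py <<'E'
def gsave(name,B,psi):
    G,t=gripped(B,psi); print("t raw",t.round(1)); a=np.arcsin(-G[2,0]); t[1]=0  # pads square it in the hand
    G=np.c_[[np.cos(a),0,-np.sin(a)],[0,-1,0],[-np.sin(a),0,-np.cos(a)]]; np.savez(name,G=G,t=t); print(t,np.degrees(a)); return G,t
def plan2(y,G,t):
    W=lambda a,th: mw(th,a,y,G,t); Rt,p=tool()
    seq([("up",(Rt,p+[0,0,.11])),("w0",W((-60,50),31)),("a",W((-35,6),31)),("w1",W((-35,-5.2),31)),("w2",W((-12.5,-5.2),31))])
E
python3 - <<'E'
from h import *
s=ctrl.read_state();print(s["opening"],s["tcp_pos"])
print(np.load("A.npz")["G"].round(3))
G,t=gsave("B.npz",[.4373,.1184,.045],.45); print(G.round(3)); plan2(5,G,t)
E
```

```text
0.03134878329455454 [0.48618409 0.14150376 0.19685474]
[[ 0.939 -0.    -0.343]
 [-0.    -1.    -0.   ]
 [-0.343  0.    -0.939]]
t raw [  0.8  -0.6 161.2]
[  0.79684427   0.         161.19029692] 19.881392972449465
[[ 0.94  0.   -0.34]
 [ 0.   -1.    0.  ]
 [-0.34  0.   -0.94]]
up ([0.0, 0.0, 0.0], [-37.4, 0.1, -103.4])
w0 ([0.03, 0.535, 0.374], [4.7, 66.0, 24.5])
a ([0.0, 0.0, 0.0], [16.0, -0.0, 48.0])
w1 ([0.0, 0.0, 0.0], [-2.2, 0.0, 11.0])
w2 ([0.0, 0.0, 0.0], [22.1, 0.0, 4.3])
```

>>> step_arm --moves '[[[0,0,0],[-12,0,-33],1],[[0,0,0],[-25,0,-68],1],[[0,0,0],[-37,0,-103],1]]' --force 110

```text
time_s: 20.93
tcp_pos: [0.4857, 0.1414, 0.3062]
orientation: [2.942, 0.671, -0.522]
ft_force: [0.9, 1.4, -1.1]
opening: 0.031
grasp_force: 108.8
```

>>> step_arm --moves '[[[0.005,0.1,0.07],[1,12,4],1],[[0.01,0.2,0.14],[2,25,9],1],[[0.015,0.3,0.21],[3,38,14],1],[[0.021,0.4,0.28],[4,50,19],1],[[0.026,0.49,0.34],[4.7,66,24],1]]'

```text
time_s: 21.35
tcp_pos: [0.5112, 0.0802, 0.2815]
orientation: [-3.127, -0.171, -0.24]
ft_force: [-0.2, 0.4, -1.4]
opening: 0.0308
grasp_force: 108.7
```

>>> step_arm --moves '[[[0,0.05,0],[0,0,0],1],[[0,0.05,0],[0,0,0],1],[[0,0.05,0],[0,0,0],1]]'

```text
time_s: 21.6
tcp_pos: [0.5109, 0.0802, 0.281]
orientation: [-3.121, -0.176, -0.306]
ft_force: [0.9, -0.5, -1.1]
opening: 0.0307
grasp_force: 108.9
```

```bash
python3 - <<'E'
from h import *
d=np.load("B.npz");G,t=d["G"],d["t"]; t[2]=160.7; np.savez("B.npz",G=G,t=t); W=lambda a,th: mw(th,a,5,G,t)
print(ctrl.read_state()["joints"].round(2))
seq([("a",W((-35,6),31)),("w1",W((-35,-5.2),31))])
E
```

```text
[ 0.49  0.3  -0.54  0.15 -0.56  1.08]
a ([0.004, -0.001, 0.034], [16.7, 0.3, 47.4])
w1 ([0.0, 0.0, 0.0], [-2.2, 0.0, 11.0])
```

>>> step_arm --moves '[[[0,0,0.034],[6,0,18],1],[[0,0,0.034],[12,0,36],1],[[0,0,0.034],[17,0,47],1],[[0,0,0.034],[17,0,47],1]]'

```text
time_s: 21.93
tcp_pos: [0.5379, 0.0834, 0.2362]
orientation: [-3.121, -0.123, -0.303]
ft_force: [0.5, 0.4, -1.1]
opening: 0.0312
grasp_force: 108.9
```

>>> step_arm --moves '[[[0,0,0],[-1,0,5],1],[[0,0,0],[-2,0,9],1],[[0,0,0],[-2,0,10],1],[[0,0,0],[-2,0,10],1]]'

```text
time_s: 22.27
tcp_pos: [0.5368, 0.0829, 0.228]
orientation: [-3.12, -0.123, -0.308]
ft_force: [0.9, -1.0, -1.7]
opening: 0.031
grasp_force: 108.9
```

```bash
cat >> h.py <<'E'
def railcheck(name,y,fn):
    "rail edge pixels rows in wrist view left/right of module, and x of edges in rail frame"
    d=np.load(name);G,t=d["G"],d["t"]; im,C=shot("wrist",fn); g=cv2.cvtColor(im,cv2.COLOR_BGR2GRAY).astype(float)
    W=lambda a,th: mw(th,a,y,G,t); s=ctrl.read_state(); print(s["ft_force"].round(1),s["joints"].round(2)); seq([("w1",W((-35,-5.2),31)),("w2",W((-12.5,-5.2),31))])
    ux=np.array([np.cos(PSI),np.sin(PSI)]); uy=np.array([-ux[1],ux[0]])
    for dy in (-75,-50,50,75):
        P=lambda x:np.r_[RT[:2]+ux*x/1000+uy*(y+dy)/1000,.04]
        xs=np.arange(-30,31,.5); u=proj(C,[P(x) for x in xs]); v=cv2.remap(g.astype(np.float32),u[:,0].astype(np.float32)[None],u[:,1].astype(np.float32)[None],cv2.INTER_LINEAR)[0]
        gr=np.convolve(v,[1,1,1,0,-1,-1,-1],"same"); lo=xs<-10; hi=(xs>10)&(xs<28); print(dy,"near",xs[lo][5:][np.abs(gr[lo][5:]).argmax()],"far",xs[hi][np.abs(gr[hi]).argmax()])
E
python3 - <<'E'
from h import *
railcheck("B.npz",5,"w10.png")
E
```

```text
[ 1.5 -0.1 -1. ] [ 0.47  0.41 -0.54  0.18 -0.44  1.03]
w1 ([0.003, -0.003, 0.0], [-1.0, 0.6, 1.5])
w2 ([0.0, 0.0, 0.0], [22.1, 0.0, 4.3])
-75 near -16.5 far 14.5
-50 near -15.0 far 19.5
50 near -19.5 far 20.0
75 near -19.0 far 20.0
```

>>> step_arm --moves '[[[0,0,0],[0,0,1.3],1],[[0,0,0],[6,0.5,2.5],1],[[0,0,0],[12,0.5,3.7],1],[[0,0,0],[17,0.5,4.7],1],[[0,0,0],[21,0.5,5.5],1]]'

```text
time_s: 22.73
tcp_pos: [0.5598, 0.0843, 0.2268]
orientation: [-3.119, -0.122, -0.31]
ft_force: [-0.3, -0.6, -0.7]
opening: 0.0306
grasp_force: 108.9
```

```bash
python3 - <<'E'
from h import *
d=np.load("B.npz");G,t=d["G"],d["t"]; W=lambda a,th: mw(th,a,5,G,t)
s=ctrl.read_state(); print(s["ft_force"],s["torque"]); seq([("w2",W((-12.5,-5.2),31))])
E
```

```text
[-0.26140478 -0.61391014 -0.73613467] [-0.07551456  0.45997598  0.0157289 ]
w2 ([0.003, -0.004, 0.0], [-1.1, 0.1, -0.0])
```

>>> step_arm --moves '[[[0,-0.087,0],[16.5,0,0.6],1],[[0,-0.175,0],[33,0,2.6],1],[[0,-0.262,0],[49.5,0,6.1],1],[[0,-0.32,0],[60,0,9],1],[[0,-0.349,0],[65.5,0,11],1]]' --force 120

```text
time_s: 23.15
tcp_pos: [0.6274, 0.0897, 0.2295]
orientation: [3.122, 0.121, -0.237]
ft_force: [-1.5, 1.4, 4.1]
opening: 0.0309
grasp_force: 119.1
```

>>> step_arm --moves '[[[0,-0.052,0],[10,0,0.7],1],[[0,-0.104,0],[20,0,1.4],1],[[0,-0.157,0],[30,0,2.7],1],[[0,-0.192,0],[36,0,4],1],[[0,-0.218,0],[41,0,5.5],1]]'

```text
time_s: 23.57
tcp_pos: [0.6668, 0.0927, 0.2187]
orientation: [3.07, 0.121, -0.57]
ft_force: [0.2, 0.6, 10.5]
opening: 0.0309
grasp_force: 119.9
```

>>> step_arm --moves '[[[0,-0.02,0],[4,0,1.5],1],[[0,-0.04,0],[8,0,3],1],[[0,-0.04,0],[8,0,3],1]]'

```text
time_s: 23.82
tcp_pos: [0.6728, 0.0934, 0.2165]
orientation: [3.056, 0.123, -0.63]
ft_force: [-3.7, 1.5, 17.7]
opening: 0.0308
grasp_force: 120.5
```

```bash
python3 - <<'E'
from h import *
d=np.load("B.npz");G,t=d["G"],d["t"]; W=lambda a,th: mw(th,a,5,G,t)
s=ctrl.read_state(); print(s["ft_force"],s["torque"]); 
for th in (0,-1.5): print(th,rel(tool(),W((-12.5,-5),th)))
E
```

```text
[-3.67929746  1.50337167 17.65651813] [ 0.45101899  1.28553266 -0.15589646]
0 ([0.004, 0.059, 0.001], [-10.4, 0.3, 1.8])
-1.5 ([0.004, 0.033, 0.001], [-5.3, 0.3, 1.6])
```

>>> step_arm --moves '[[[0,0.02,0],[-4,0,-2],0.9],[[0,0.02,0],[-4,0,-2],0.6],[[0,0.02,0],[-4,0,-2],0.4],[[0,0.02,0],[-4,0,-2],0.4]]' --force 40

```text
time_s: 24.15
tcp_pos: [0.6682, 0.0925, 0.2142]
orientation: [3.062, 0.118, -0.606]
ft_force: [-0.1, -0.9, -0.2]
opening: 0.0511
grasp_force: 0.0
```

>>> step_arm --moves '[[[0,0,0],[0,0,-25],0.4],[[0,0,0],[0,0,-60],0.4],[[0,0.1,0],[-10,0,-80],0.4],[[0,0.2,0],[-20,0,-90],0.4],[[0,0.3,0],[-40,0,-90],0.6]]'

```text
time_s: 24.57
tcp_pos: [0.6676, 0.0929, 0.3144]
orientation: [3.131, 0.122, -0.126]
ft_force: [-0.0, 0.4, 1.2]
opening: 0.0405
grasp_force: 0.0
```

```bash
python3 - <<'E'
from h import *
seq([("above",press(5,z=.30)),("near",press(5))])
E
```

```text
above ([0.003, 0.081, -0.001], [-39.6, 0.2, 17.7])
near ([0.0, 0.0, 0.0], [0.0, 0.0, 25.5])
```

>>> step_arm --moves '[[[0,0.04,0],[-20,0,8],1],[[0,0.08,0],[-40,0,17],1],[[0,0.08,0],[-40,0,17],1],[[0,0.08,0],[-40,0,30],1],[[0,0.08,0],[-40,0,42],1]]'

```text
time_s: 24.98
tcp_pos: [0.622, 0.0892, 0.2751]
orientation: [3.136, 0.123, -0.014]
ft_force: [0.7, 0.3, -0.6]
opening: 0.0001
grasp_force: 0.0
```

>>> step_arm --moves '[[[0,0,0],[0,0,3],1],[[0,0,0],[0,0,6],1],[[0,0,0],[0,0,8],1]]'

```text
time_s: 25.23
tcp_pos: [0.6228, 0.0892, 0.2681]
orientation: [3.134, 0.124, -0.013]
ft_force: [-2.3, -0.8, 12.9]
opening: -0.0001
grasp_force: 5.9
```

>>> step_arm --moves '[[[0,0,0],[0,0,2],1],[[0,0,0],[0,0,4],1],[[0,0,0],[0,0,4],1]]'

```text
time_s: 25.48
tcp_pos: [0.6228, 0.0893, 0.2681]
orientation: [3.134, 0.126, -0.009]
ft_force: [-6.0, -0.9, 18.0]
opening: -0.0003
grasp_force: 9.0
```

>>> step_arm --moves '[[[0,0,0],[0,0,-30],1],[[0,0,0],[0,0,-60],0.5]]'

```text
time_s: 25.65
tcp_pos: [0.6223, 0.0893, 0.3229]
orientation: [3.134, 0.122, -0.02]
ft_force: [1.0, -0.5, -0.2]
opening: 0.011
grasp_force: 0.0
```

```bash
python3 - <<'E'
from h import *
B=[.427,.2802,.045]; m=(0,0,160)
seq([("hover",tpose(np.array(B)+[0,0,.11],-20,-.577,m)),("grasp",tpose(B,-20,-.577,m))])
E
```

```text
hover ([0.123, -0.325, 0.647], [-136.2, -172.3, 18.6])
grasp ([0.0, 0.0, 0.0], [37.6, 0.0, 103.4])
```

>>> step_arm --moves '[[[0.02,-0.052,0.104],[-24,-31,3],0.2],[[0.04,-0.104,0.207],[-49,-62,7],0.2],[[0.06,-0.156,0.31],[-74,-93,10],0.2],[[0.08,-0.208,0.414],[-98,-124,13],0.2],[[0.098,-0.26,0.518],[-123,-155,17],0.2]]'

```text
time_s: 26.07
tcp_pos: [0.4868, 0.2357, 0.3073]
orientation: [-2.955, 0.675, 0.413]
ft_force: [0.6, -0.7, -0.3]
opening: 0.0683
grasp_force: 0.0
```

```bash
python3 - <<'E'
from h import *
B=[.427,.2802,.045]; m=(0,0,160)
seq([("hover",tpose(np.array(B)+[0,0,.11],-20,-.577,m))])
E
```

```text
hover ([0.02, -0.066, 0.125], [-17.6, -7.1, 7.3])
```

>>> step_arm --moves '[[[0.01,-0.033,0.06],[-9,-4,4],0.2],[[0.02,-0.066,0.125],[-18,-7,7],0.2],[[0.02,-0.066,0.125],[-18,-7,7],0.2]]'

```text
time_s: 26.32
tcp_pos: [0.4728, 0.2503, 0.3057]
orientation: [-2.879, 0.845, 0.506]
ft_force: [0.3, -0.1, -0.3]
opening: 0.0685
grasp_force: 0.0
```

```bash
python3 - <<'E'
from h import *
print(ctrl.read_state()["joints"].round(2))
im,C=shot("wrist","w11.png")
B=[.427,.2802,.045]; psi=-.577; m=(0,0,160)
seq([("grasp",tpose(B,-20,psi,m))])
c,s=np.cos(psi),np.sin(psi); pts=[[B[0]+x*c-y*s,B[1]+x*s+y*c,.072] for x in(.0212,-.0212) for y in(.008,-.008)]
u=proj(C,pts)
x0,y0=(u.mean(0)-[50,50]).astype(int); x0=max(x0,0);y0=max(y0,0); cr=cv2.resize(im[y0:y0+100,x0:x0+100],None,fx=5,fy=5,interpolation=cv2.INTER_CUBIC)
for a in u: cv2.drawMarker(cr,tuple(((a-[x0,y0])*5+2).astype(int).tolist()),(0,0,255),0,12)
cv2.imwrite("pics/w11b.png",cr)
E
```

```text
[ 0.69  0.37 -0.17 -0.36 -1.17  0.47]
grasp ([0.001, -0.003, 0.007], [36.6, -0.2, 104.0])
```

View pics/w11b.png

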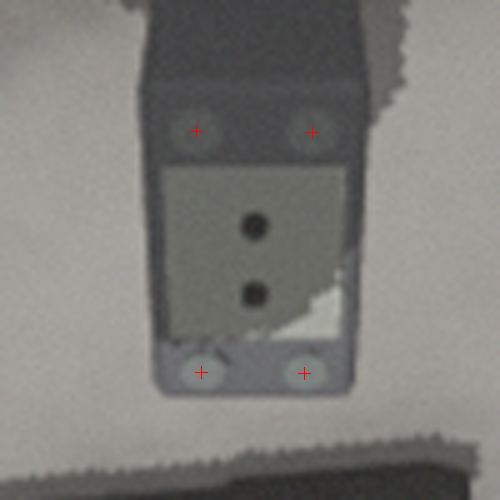

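The prediction matches module C too. Grasping it.

>>> step_arm --moves '[[[0,0,0.007],[11,0,33],0.2],[[0,0,0.007],[23,0,66],0.2],[[0,0,0.007],[32,0,92],0.2],[[0,0,0.007],[36.5,0,102],0.2],[[0,0,0.007],[36.5,0,103.5],0.2]]' --force 80

```text
time_s: 26.78
tcp_pos: [0.4725, 0.2484, 0.1929]
orientation: [-2.881, 0.86, 0.511]
ft_force: [-0.2, -1.1, -0.2]
opening: 0.0679
grasp_force: 0.0
```

>>> step_arm --moves '[[[0,0,0],[0,0,0],0.5],[[0,0,0],[0,0,0],0.8],[[0,0,0],[0,0,0],1],[[0,0,0],[0,0,0],1],[[0,0,0],[0,0,0],1]]'

```text
time_s: 27.2
tcp_pos: [0.473, 0.2497, 0.1973]
orientation: [-2.877, 0.855, 0.502]
ft_force: [1.2, -0.9, 5.8]
opening: 0.0314
grasp_force: 79.2
```

```bash
python3 - <<'E'
from h import *
s=ctrl.read_state();print(s["opening"],s["tcp_pos"])
G,t=gsave("C.npz",[.427,.2802,.045],-.577); plan2(80,G,t)
E
```

```text
0.03136030332370927 [0.47303674 0.24965071 0.19733504]
t raw [ -0.4  -0.3 162. ]
[ -0.35155082   0.         162.04441747] 19.81032719578375
up ([0.0, 0.0, 0.0], [-37.3, -0.1, -103.5])
w0 ([-0.051, 0.521, -0.662], [82.8, 61.1, -4.4])
a ([0.0, 0.0, 0.0], [16.0, -0.0, 48.0])
w1 ([0.0, 0.0, 0.0], [-2.2, 0.0, 11.0])
w2 ([0.0, 0.0, 0.0], [22.1, -0.0, 4.4])
```

>>> step_arm --moves '[[[0,0,0],[-12,0,-33],1],[[0,0,0],[-25,0,-68],1],[[0,0,0],[-37,0,-103],1]]' --force 110

```text
time_s: 27.45
tcp_pos: [0.4722, 0.2492, 0.3058]
orientation: [-2.879, 0.858, 0.508]
ft_force: [0.5, 1.8, -1.1]
opening: 0.0307
grasp_force: 108.9
```

>>> step_arm --moves '[[[-0.007,0.073,-0.093],[14,10,-1],1],[[-0.014,0.146,-0.185],[28,20,-2],1],[[-0.021,0.219,-0.278],[42,30,-2],1],[[-0.029,0.292,-0.371],[56,40,-3],1],[[-0.036,0.365,-0.463],[70,50,-4],1]]'

```text
time_s: 27.87
tcp_pos: [0.5014, 0.1703, 0.285]
orientation: [-3.103, 0.177, -0.057]
ft_force: [0.6, -0.6, -1.4]
opening: 0.0308
grasp_force: 108.7
```

>>> step_arm --moves '[[[0,0,0],[0,0,0],1]]'

```text
time_s: 27.95
tcp_pos: [0.5001, 0.1684, 0.2837]
orientation: [-3.106, 0.183, -0.051]
ft_force: [-1.0, -0.1, -1.3]
opening: 0.0309
grasp_force: 108.9
```

```bash
python3 - <<'E'
from h import *
d=np.load("C.npz");G,t=d["G"],d["t"]; t[:]=0,0,161.3; np.savez("C.npz",G=G,t=t); W=lambda a,th: mw(th,a,80,G,t)
print(ctrl.read_state()["joints"].round(2))
seq([("w0",W((-60,50),31)),("a",W((-35,6),31)),("w1",W((-35,-5.2),31))])
E
```

```text
[ 0.63  0.34 -0.4  -0.   -0.78  0.82]
w0 ([-0.01, 0.161, -0.198], [7.4, 12.5, 1.0])
a ([0.0, 0.0, 0.0], [16.0, -0.0, 48.0])
w1 ([0.0, 0.0, 0.0], [-2.2, 0.0, 11.0])
```

>>> step_arm --moves '[[[-0.003,0.054,-0.066],[3,4,0],1],[[-0.007,0.107,-0.132],[5,8,1],1],[[-0.01,0.161,-0.198],[7.5,12.5,1],1],[[-0.01,0.161,-0.198],[7.5,12.5,1],1]]'

```text
time_s: 28.28
tcp_pos: [0.5065, 0.1568, 0.2833]
orientation: [-3.115, -0.12, -0.305]
ft_force: [-1.1, -0.7, -0.6]
opening: 0.031
grasp_force: 108.8
```

>>> step_arm --moves '[[[0,0,0],[6,0,18],1],[[0,0,0],[12,0,36],1],[[0,0,0],[16,0,48],1],[[0,0,0],[16,0,48],1]]'

```text
time_s: 28.62
tcp_pos: [0.5329, 0.1596, 0.2374]
orientation: [-3.117, -0.116, -0.3]
ft_force: [-0.9, -0.8, -1.2]
opening: 0.0309
grasp_force: 108.8
```

>>> step_arm --moves '[[[0,0,0],[-1,0,5],1],[[0,0,0],[-2,0,8.5],1],[[0,0,0],[-2,0,9],1],[[0,0,0],[-2,0,9],1]]'

```text
time_s: 28.95
tcp_pos: [0.532, 0.1596, 0.2307]
orientation: [-3.114, -0.119, -0.307]
ft_force: [-0.0, 0.2, -0.8]
opening: 0.0306
grasp_force: 108.8
```

```bash
python3 - <<'E'
from h import *
railcheck("C.npz",80,"w12.png")
E
```

```text
[ 0.2  0.6 -1.3] [ 0.6   0.43 -0.52  0.22 -0.46  0.86]
w1 ([-0.002, -0.002, -0.002], [-2.1, 2.5, 3.2])
w2 ([0.0, 0.0, 0.0], [22.1, -0.0, 4.4])
-75 near -15.0 far 17.0
-50 near -15.0 far 20.0
50 near -25.5 far 25.0
75 near -24.5 far 10.5
```

>>> step_arm --moves '[[[0,0,0],[-2,2.5,1.5],1],[[0,0,0],[-2,2.5,2.7],1],[[0,0,0],[-2,2.5,2.7],1],[[0,0,0],[-2,2.5,2.7],1]]'

```text
time_s: 29.33
tcp_pos: [0.531, 0.1569, 0.2275]
orientation: [-3.114, -0.119, -0.307]
ft_force: [-0.1, -0.5, -1.8]
opening: 0.0313
grasp_force: 108.8
```

```bash
python3 - <<'E'
from h import *
d=np.load("C.npz");G,t=d["G"],d["t"]; W=lambda a,th: mw(th,a,80,G,t)
s=ctrl.read_state(); print(s["ft_force"],s["torque"]); seq([("w1",W((-35,-5.2),31)),("w2",W((-12.5,-5.2),31))])
E
```

```text
[-0.08716179 -0.54560384 -1.80163295] [-0.04382062  0.46889578  0.07126502]
w1 ([-0.002, -0.002, -0.002], [-0.1, -0.2, 0.1])
w2 ([0.0, 0.0, 0.0], [22.1, -0.0, 4.4])
```

>>> step_arm --moves '[[[0,0,0],[6,0,1.2],1],[[0,0,0],[12,0,2.4],1],[[0,0,0],[18,0,3.6],1],[[0,0,0],[22,0,4.4],1],[[0,0,0],[22,0,4.4],1]]'

```text
time_s: 29.75
tcp_pos: [0.5547, 0.159, 0.2274]
orientation: [-3.114, -0.119, -0.309]
ft_force: [-0.3, -0.1, -0.2]
opening: 0.0308
grasp_force: 108.8
```

```bash
python3 - <<'E'
from h import *
d=np.load("C.npz");G,t=d["G"],d["t"]; W=lambda a,th: mw(th,a,80,G,t)
s=ctrl.read_state(); print(s["ft_force"],s["torque"]); seq([("w2",W((-12.5,-5.2),31))]);w2=W((-12.5,-5.2),31)
for th in (11,-1.5): print(rel(w2,W((-12.5,-5.1),th)))
E
```

```text
[-0.34542372 -0.06717406 -0.16368811] [-0.01922593  0.48358099  0.00989016]
w2 ([-0.002, -0.003, -0.002], [-1.3, 0.0, -0.2])
([0.0, -0.349, -0.0], [67.0, 0.0, 12.0])
([-0.0, -0.567, -0.0], [105.3, -0.0, 31.0])
```

>>> step_arm --moves '[[[0,-0.087,0],[16.5,0,0.9],1],[[0,-0.175,0],[33,0,3.1],1],[[0,-0.262,0],[49.5,0,6.8],1],[[0,-0.32,0],[60,0,9.8],1],[[0,-0.349,0],[65.7,0,11.7],1]]' --force 120

```text
time_s: 30.17
tcp_pos: [0.623, 0.1644, 0.2305]
orientation: [3.129, 0.121, -0.233]
ft_force: [2.5, 0.2, 4.1]
opening: 0.0305
grasp_force: 119.1
```

>>> step_arm --moves '[[[0,-0.052,0],[10,0,0.7],1],[[0,-0.104,0],[20,0,1.4],1],[[0,-0.157,0],[30,0,2.7],1],[[0,-0.192,0],[36,0,4],1],[[0,-0.218,0],[41,0,5.5],1]]'

```text
time_s: 30.58
tcp_pos: [0.6617, 0.1673, 0.2191]
orientation: [3.076, 0.121, -0.57]
ft_force: [1.3, 0.5, 10.7]
opening: 0.0304
grasp_force: 120.0
```

>>> step_arm --moves '[[[0,-0.02,0],[4,0,1.5],1],[[0,-0.04,0],[8,0,3],1],[[0,-0.04,0],[8,0,3],1]]'

```text
time_s: 30.83
tcp_pos: [0.6678, 0.1679, 0.2169]
orientation: [3.062, 0.122, -0.629]
ft_force: [-1.9, 0.5, 17.1]
opening: 0.0309
grasp_force: 120.7
```

```bash
python3 - <<'E'
from h import *
d=np.load("C.npz");G,t=d["G"],d["t"]; W=lambda a,th: mw(th,a,80,G,t)
s=ctrl.read_state(); print(s["ft_force"],s["torque"]); 
for th in (0,-1.5): print(th,rel(tool(),W((-12.5,-5),th)))
E
```

```text
[-1.91931316  0.52280686 17.09316441] [ 0.02008759  0.97961979 -0.27396681]
0 ([-0.002, 0.06, 0.001], [-10.4, 0.1, 1.9])
-1.5 ([-0.002, 0.033, 0.001], [-5.3, 0.1, 1.7])
```

Same force signature as A and B. I'll release, retract and press to check.

>>> step_arm --moves '[[[0,0.02,0],[-4,0,-2],0.9],[[0,0.02,0],[-4,0,-2],0.6],[[0,0.02,0],[-4,0,-2],0.4],[[0,0.02,0],[-4,0,-2],0.4]]' --force 40

```text
time_s: 31.17
tcp_pos: [0.6629, 0.1671, 0.2141]
orientation: [3.067, 0.119, -0.608]
ft_force: [-0.0, 0.3, -0.4]
opening: 0.0513
grasp_force: 0.0
```

>>> step_arm --moves '[[[0,0,0],[0,0,-25],0.4],[[0,0,0],[0,0,-60],0.4],[[0,0.1,0],[-10,0,-80],0.4],[[0,0.2,0],[-20,0,-90],0.4],[[0,0.3,0],[-40,0,-90],0.6]]'

```text
time_s: 31.58
tcp_pos: [0.6624, 0.1668, 0.3144]
orientation: [-3.136, -0.12, 0.128]
ft_force: [-0.1, 0.2, 0.5]
opening: 0.0404
grasp_force: 0.0
```

>>> step_arm --moves '[[[0,0.04,0],[-20,0,8],1],[[0,0.08,0],[-40,0,17],1],[[0,0.08,0],[-40,0,17],1],[[0,0.08,0],[-40,0,30],1],[[0,0.08,0],[-40,0,42],1]]'

```text
time_s: 32.0
tcp_pos: [0.6168, 0.1636, 0.275]
orientation: [-3.137, -0.121, 0.015]
ft_force: [0.2, -0.4, 0.6]
opening: 0.0002
grasp_force: 0.0
```

>>> step_arm --moves '[[[0,0,0],[0,0,3],1],[[0,0,0],[0,0,6],1],[[0,0,0],[0,0,8],1]]'

```text
time_s: 32.25
tcp_pos: [0.6177, 0.1636, 0.2681]
orientation: [-3.138, -0.122, 0.015]
ft_force: [-2.1, 0.7, 11.5]
opening: 0.0003
grasp_force: 5.6
```

>>> step_arm --moves '[[[0,0,0],[0,0,2],1],[[0,0,0],[0,0,4],1],[[0,0,0],[0,0,4],1]]'

```text
time_s: 32.5
tcp_pos: [0.6177, 0.1636, 0.2681]
orientation: [-3.138, -0.124, 0.011]
ft_force: [-6.5, -1.9, 17.7]
opening: -0.0001
grasp_force: 8.7
```

>>> step_arm --moves '[[[0,0,0],[0,0,-30],1],[[0,0,0],[-30,0,-60],0.5],[[0,0,0],[-70,0,-90],0],[[0,0,0],[-80,35,-100],0],[[0,0,0],[-80,70,-100],0]]'

```text
time_s: 32.92
tcp_pos: [0.5418, 0.088, 0.3689]
orientation: [-3.134, -0.129, 0.004]
ft_force: [1.4, -1.6, -0.7]
opening: 0.0482
grasp_force: 0.0
```

```bash
python3 - <<'E'
from h import *
print(tool()); im,C=shot("wrist","w13.png"); im2,C2=shot("top","t13.png")
cv2.imwrite("pics/w13b.png",np.clip(cv2.resize(im,(800,600),interpolation=cv2.INTER_CUBIC)*1.3,0,255).astype(np.uint8))
E
```

```text
(array([[ 0.99661206,  0.08219915, -0.00277519],
       [ 0.08221114, -0.99660466,  0.00452496],
       [-0.00239382, -0.00473778, -0.99998591]]), array([0.54182781, 0.08796816, 0.36891903]))
```

View pics/w13b.png

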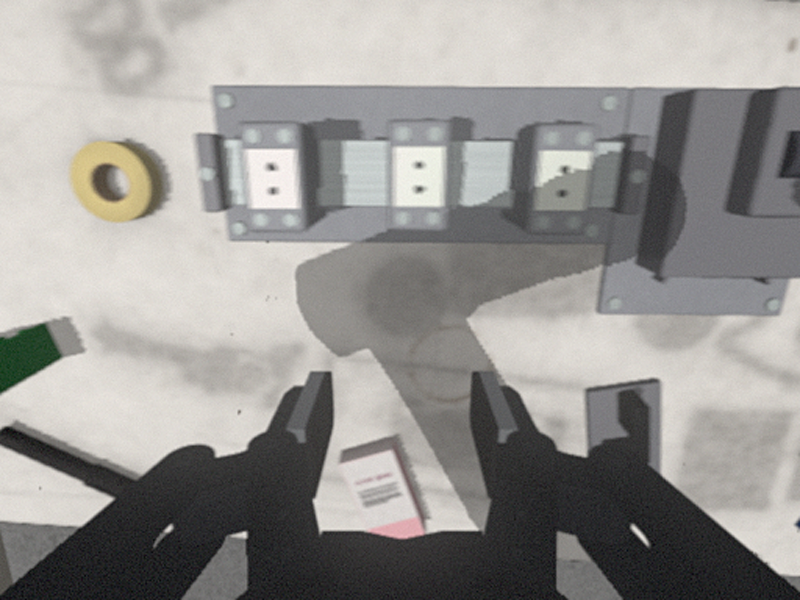

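All three modules sit on the rail between its stops, with tops at (273,178), (418,175) and (562,178), level and aligned. Next is the new card. I'll locate it numerically from above, since it may have been knocked.

>>> step_arm --moves '[[[0,0,0],[-19,33,0],0],[[0,0,0],[-38,67,0],0],[[0,0,0],[-57,100,0],0],[[0,0,0],[-75,133,0],0],[[0,0,0],[-94,166,0],0]]'

```text
time_s: 33.43
tcp_pos: [0.4622, -0.0865, 0.3646]
orientation: [-3.137, -0.122, 0.015]
ft_force: [1.5, -0.2, 0.2]
opening: 0.0851
grasp_force: 0.0
```

>>> step_arm --moves '[[[0,0,0],[-19,33,0],0],[[0,0,0],[-37,67,10],0],[[0,0,0],[-37,67,10],0],[[0,0,0],[-37,67,10],0]]'

```text
time_s: 33.77
tcp_pos: [0.4302, -0.1565, 0.3544]
orientation: [-3.137, -0.115, 0.017]
ft_force: [2.0, 0.6, 0.1]
opening: 0.0855
grasp_force: 0.0
```

```bash
cat > card.py <<'E'
from h import *
import sys
def find(fn,cen):
    im,C=shot("wrist",fn); hsv=cv2.cvtColor(im,cv2.COLOR_BGR2HSV); g=im.max(2)
    u0=proj(C,[[cen[0],cen[1],.01]])[0]; yy,xx=np.mgrid[:384,:512]; near=np.hypot(xx-u0[0],yy-u0[1])<110
    br=(hsv[...,1]>90)&(hsv[...,0]>5)&(hsv[...,0]<28)&near
    n,l,st,ce=cv2.connectedComponentsWithStats(cv2.morphologyEx(br.astype(np.uint8),cv2.MORPH_CLOSE,np.ones((9,9)))); i=1+st[1:,4].argmax()
    ys,xs=np.where((l==i)&br); b=ray(C,np.c_[xs,ys],.008)[:,:2]; c=b.mean(0); w,v=np.linalg.eigh(np.cov((b-c).T)); print("brass",len(xs),c.round(4),(np.sqrt(w)*1000).round(1)); yd=v[:,1]
    dk=((g<42)&near).astype(np.uint8); n,l,st,ce=cv2.connectedComponentsWithStats(dk)
    for i in range(1,n):
        if st[i,4]>60: print("dark",st[i].tolist(),ray(C,ce[i],.036)[0,:2].round(4))
    xd=np.array([-yd[1],yd[0]]); 
    if xd@(c-np.array(cen))<0: xd=-xd
    print("x yaw",np.degrees(np.arctan2(xd[1],xd[0])))
    return im,C,c,xd
if __name__=="__main__":
    im,C,c,xd=find(sys.argv[1],eval(sys.argv[2])); print(tool()[1])
    g=im.max(2); yd=np.array([-xd[1],xd[0]])
    # intensity profile along card x (offset to sides) and y, slab top z=.008
    def prof(o,d,xs,z): 
        u=proj(C,[np.r_[o+d*x/1000,z] for x in xs]).astype(np.float32); return cv2.remap(g,u[:,0][None],u[:,1][None],cv2.INTER_LINEAR)[0]
    print("along x at +22mm",prof(c+yd*.022,xd,range(-110,30,3),.008).tolist())
    print("along x at -22mm",prof(c-yd*.022,xd,range(-110,30,3),.008).tolist())
    print("along y at -17",prof(c-xd*.017,yd,range(-45,46,2),.008).tolist())
    print("rib across y, top",prof(c-xd*.075,yd,range(-30,31,2),.036).tolist())
    print("rib along x, top",prof(c,xd,range(-120,-40,3),.036).tolist())
E
python3 card.py w14.png "[.39,-.155]"
```

```text
brass 139 [ 0.366  -0.1206] [ 3.1 14.8]
dark [207, 146, 10, 30, 84] [ 0.4441 -0.1096]
dark [219, 183, 16, 19, 104] [ 0.4133 -0.1277]
x yaw -165.52833722606633
[ 0.430969   -0.15556759  0.35471547]
along x at +22mm [113, 112, 111, 113, 113, 114, 67, 71, 73, 72, 70, 70, 69, 70, 71, 72, 72, 69, 72, 70, 68, 68, 68, 70, 69, 70, 67, 69, 67, 70, 69, 70, 70, 70, 70, 95, 103, 102, 102, 107, 112, 114, 113, 113, 113, 111, 114]
along x at -22mm [111, 112, 114, 112, 110, 107, 72, 75, 75, 74, 74, 100, 117, 115, 114, 115, 114, 113, 114, 112, 113, 114, 112, 113, 113, 114, 113, 113, 109, 112, 110, 113, 110, 110, 108, 148, 160, 162, 156, 157, 162, 164, 163, 167, 166, 169, 166]
along y at -17 [166, 167, 166, 166, 164, 162, 162, 162, 129, 110, 111, 111, 111, 70, 56, 50, 50, 47, 49, 47, 45, 46, 43, 43, 45, 41, 43, 45, 43, 43, 43, 43, 42, 67, 71, 70, 68, 67, 94, 113, 114, 112, 109, 110, 110, 109]
rib across y, top [159, 163, 164, 164, 161, 121, 115, 116, 114, 115, 114, 117, 78, 43, 46, 43, 42, 45, 42, 42, 43, 53, 69, 72, 70, 68, 70, 69, 69, 69, 71]
rib along x, top [119, 113, 113, 113, 111, 112, 111, 113, 73, 50, 44, 45, 45, 46, 44, 43, 45, 43, 45, 45, 68, 71, 68, 43, 47, 45, 44]
```

The card has been knocked: its rib is now near (0.441, −0.103) with heading −165.5°. The slab length and width profiles (100 and 60 mm) agree with this.

```bash
python3 - <<'E'
from h import *
def down(x,y,z,psi):
    c,s=np.cos(psi),np.sin(psi); return np.c_[[c,s,0],[s,-c,0],[0,0,-1.]],np.array([x,y,z])
psi=np.radians(14.5); seq([("hover",down(.441,-.1029,.25,psi)),("g",down(.441,-.1029,.188,psi))])
E
```

```text
hover ([-0.003, 0.009, -0.178], [15.0, -51.5, 104.7])
g ([0.0, 0.0, 0.0], [0.0, 0.0, 62.0])
```

>>> step_arm --moves '[[[0,0,-0.06],[5,-17,35],0],[[0,0,-0.12],[10,-34,70],0],[[0,0.005,-0.178],[15,-51,95],0],[[0,0.005,-0.178],[15,-51,95],0],[[0,0.005,-0.178],[15,-51,95],0]]'

```text
time_s: 34.23
tcp_pos: [0.4417, -0.1013, 0.2588]
orientation: [-3.113, -0.404, 0.012]
ft_force: [0.5, -0.6, 1.3]
opening: 0.0855
grasp_force: 0.0
```

```bash
python3 - <<'E'
from h import *
def down(x,y,z,psi):
    c,s=np.cos(psi),np.sin(psi); return np.c_[[c,s,0],[s,-c,0],[0,0,-1.]],np.array([x,y,z])
psi=np.radians(14.5); seq([("g",down(.441,-.1029,.188,psi))])
im,C=shot("wrist","w15.png"); g=im.max(2); xd=-np.array([np.cos(psi),np.sin(psi)]); yd=np.array([-xd[1],xd[0]]); o=np.array([.441,-.1029])
def prof(o,d,xs,z): 
    u=proj(C,[np.r_[o+d*x/1000,z] for x in xs]).astype(np.float32); return cv2.remap(g,u[:,0][None],u[:,1][None],cv2.INTER_LINEAR)[0].tolist()
for k in (-10,0,10): print("rib y @",k,prof(o+xd*k/1000,yd,range(-12,13,1),.036))
print("rib x",prof(o,xd,range(-24,25,2),.036))
print("slab y@30",prof(o+xd*.03,yd,range(-40,41,2),.008))
E
```

```text
g ([-0.004, 0.007, 0.005], [-0.6, 1.7, 70.8])
rib y @ -10 [71, 69, 68, 71, 54, 38, 36, 36, 38, 38, 37, 34, 38, 38, 40, 37, 39, 39, 62, 71, 70, 71, 68, 70, 69]
rib y @ 0 [68, 68, 70, 69, 51, 32, 35, 39, 36, 34, 35, 34, 36, 36, 34, 39, 36, 38, 59, 69, 70, 70, 70, 70, 71]
rib y @ 10 [70, 68, 68, 70, 52, 35, 38, 33, 37, 39, 35, 39, 36, 36, 38, 35, 35, 37, 88, 102, 105, 104, 104, 101, 104]
rib x [66, 60, 38, 36, 39, 40, 40, 38, 34, 42, 33, 38, 36, 37, 38, 37, 37, 36, 36, 37, 72, 36, 40, 34, 33]
slab y@30 [103, 105, 105, 103, 103, 69, 69, 69, 70, 69, 67, 66, 67, 65, 67, 68, 64, 65, 63, 66, 69, 68, 86, 101, 105, 103, 106, 104, 104, 105, 103, 102, 101, 106, 98, 161, 174, 175, 175, 174, 173]
```

>>> step_arm --moves '[[[0,0.006,0.005],[-0.5,0.7,30],0],[[0,0.006,0.005],[-0.5,0.7,55],0],[[0,0.006,0.005],[-0.5,0.7,67],0],[[0,0.006,0.005],[-0.5,0.7,70],0],[[0,0.006,0.005],[-0.5,0.7,70],0]]' --force 60

```text
time_s: 34.7
tcp_pos: [0.4408, -0.1036, 0.1901]
orientation: [-3.114, -0.391, -0.003]
ft_force: [0.3, 0.8, -0.2]
opening: 0.0856
grasp_force: 0.0
```

>>> step_arm --moves '[[[0,0,0],[0,0,0],0.5],[[0,0,0],[0,0,0],0.8],[[0,0,0],[0,0,0],1],[[0,0,0],[0,0,0],1],[[0,0,0],[0,0,0],1]]'

```text
time_s: 35.12
tcp_pos: [0.4401, -0.1035, 0.1901]
orientation: [-3.113, -0.391, -0.004]
ft_force: [0.3, -0.8, 0.2]
opening: 0.0257
grasp_force: 0.0
```

>>> step_arm --moves '[[[0,0,0],[0,0,0],1],[[0,0,0],[0,0,0],1]]'

```text
time_s: 35.28
tcp_pos: [0.4402, -0.1034, 0.1901]
orientation: [-3.113, -0.392, -0.003]
ft_force: [-1.1, 1.4, 5.4]
opening: 0.0129
grasp_force: 59.4
```

```bash
python3 - <<'E'
from h import *
s=ctrl.read_state();print(s["joints"].round(2),tool())
Rt,p=tool(); print("rib in tool",(Rt.T@(np.array([.4408,-.1019,.022])-p)*1000).round(1))
E
```

```text
[ 0.13  0.39 -0.66 -0.01 -0.51  1.7 ] (array([[ 0.9688336 ,  0.24770896,  0.00131299],
       [ 0.24770218, -0.96882811,  0.00396597],
       [ 0.00225447, -0.00351714, -0.99999127]]), array([ 0.44018645, -0.10337717,  0.19005961]))
rib in tool [  0.6  -0.7 168.1]
```

>>> step_arm --moves '[[[0,0,0],[0,0,-30],1],[[0,0,0],[0,0,-65],1],[[0,0,0],[0,0,-105],1]]' --force 80

```text
time_s: 35.53
tcp_pos: [0.439, -0.1039, 0.2941]
orientation: [-3.113, -0.391, 0.007]
ft_force: [2.2, -0.2, -1.5]
opening: 0.0118
grasp_force: 78.4
```

>>> step_arm --moves '[[[0,0,0.12],[0,0,0],1],[[0,0,0.24],[0,0,0],1],[[0,0,0.36],[0,0,0],1],[[0,0,0.48],[0,0,0],1],[[0,0,0.6],[0,0,0],1]]'

```text
time_s: 35.95
tcp_pos: [0.4395, -0.1039, 0.2942]
orientation: [-3.088, 0.556, 0.002]
ft_force: [0.3, -0.7, -1.2]
opening: 0.0119
grasp_force: 78.3
```

>>> step_arm --moves '[[[0,0,0.12],[0,0,0],1],[[0,0,0.24],[0,0,0],1],[[0,0,0.36],[0,0,0],1],[[0,0,0.48],[0,0,0],1],[[0,0,0.6],[0,0,0],1]]'

```text
time_s: 36.37
tcp_pos: [0.4395, -0.1039, 0.294]
orientation: [-2.786, 1.444, 0.004]
ft_force: [0.8, 0.3, -0.9]
opening: 0.0124
grasp_force: 78.3
```

>>> step_arm --moves '[[[0,0,0.12],[0,0,0],1],[[0,0,0.24],[0,0,0],1],[[0,0,0.36],[0,0,0],1],[[0,0,0.48],[0,0,0],1],[[0,0,0.6],[0,0,0],1]]'

```text
time_s: 36.78
tcp_pos: [0.4395, -0.1039, 0.294]
orientation: [-2.236, 2.204, 0.006]
ft_force: [0.0, -0.4, -1.0]
opening: 0.0127
grasp_force: 78.3
```

>>> step_arm --moves '[[[0,0,0.12],[0,0,0],1],[[0,0,0.24],[0,0,0],1],[[0,0,0.36],[0,0,0],1],[[0,0,0.48],[0,0,0],1],[[0,0,0.6],[0,0,0],1]]'

```text
time_s: 37.2
tcp_pos: [0.4395, -0.1039, 0.294]
orientation: [-1.486, 2.767, 0.006]
ft_force: [0.3, 0.1, -0.7]
opening: 0.0122
grasp_force: 78.3
```

>>> step_arm --moves '[[[0,0,0.12],[0,0,0],1],[[0,0,0.24],[0,0,0],1],[[0,0,0.36],[0,0,0],1],[[0,0,0.48],[0,0,0],1],[[0,0,0.6],[0,0,0],1]]'

```text
time_s: 37.62
tcp_pos: [0.4395, -0.1039, 0.294]
orientation: [0.602, -3.083, -0.007]
ft_force: [-0.7, 0.1, -0.8]
opening: 0.0121
grasp_force: 78.3
```

>>> step_arm --moves '[[[0,0,0.12],[0,0,0],1],[[0,0,0.24],[0,0,0],1],[[0,0,0.31],[0,0,0],1],[[0,0,0.31],[0,0,0],1]]'

```text
time_s: 37.95
tcp_pos: [0.4395, -0.1039, 0.294]
orientation: [0.126, -3.138, -0.006]
ft_force: [0.7, 0.2, -1.0]
opening: 0.012
grasp_force: 78.3
```

```bash
cat >> h.py <<'E'
SL=np.array([.562,-.1358]); 
def slotpose(d,zrib,off=.6):
    "rib d mm in front of the mouth, rib z, tool flipped"
    c,s=np.cos(PSI),np.sin(PSI); P=SL-np.array([c,s])*(d-off)/1000
    return np.c_[[-c,-s,0],[-s,c,0],[0,0,-1.]],np.array([P[0],P[1],zrib+.1681])
E
python3 - <<'E'
from h import *
print(ctrl.read_state()["joints"].round(2),tool())
seq([("hi",slotpose(98,.09)),("pre",slotpose(98,.0315)),("pre2",slotpose(88,.031)),("home",slotpose(21,.0305))])
E
```

```text
[ 0.13  0.21 -0.55 -0.01 -0.8  -1.61] (array([[-9.96779305e-01, -8.01875936e-02, -9.83028206e-04],
       [-8.01909590e-02,  9.96771193e-01,  4.07420850e-03],
       [ 6.53153223e-04,  4.13991669e-03, -9.99991217e-01]]), array([ 0.43950887, -0.103888  ,  0.29401624]))
hi ([0.004, -0.001, 0.002], [-22.2, -41.6, 35.7])
pre ([0.0, 0.0, 0.0], [0.0, 0.0, 58.5])
pre2 ([0.0, 0.0, 0.0], [-10.0, -0.0, 0.5])
home ([0.0, 0.0, 0.0], [-67.0, -0.0, 0.5])
```

>>> step_arm --moves '[[[0.004,0,0.002],[-11,-21,18],1],[[0.004,0,0.002],[-22,-42,36],1],[[0.004,0,0.002],[-22,-42,60],1],[[0.004,0,0.002],[-22,-42,80],1],[[0.004,0,0.002],[-22,-42,88],1]]'

```text
time_s: 38.37
tcp_pos: [0.4641, -0.1439, 0.2034]
orientation: [0.125, -3.134, -0.001]
ft_force: [-0.8, -0.1, -1.4]
opening: 0.0123
grasp_force: 78.5
```

>>> step_arm --moves '[[[0,0,0],[0,0,0],1],[[0,0,0],[0,0,0],1]]'

```text
time_s: 38.53
tcp_pos: [0.4655, -0.1435, 0.2064]
orientation: [-0.127, 3.139, -0.0]
ft_force: [0.2, -0.1, -0.5]
opening: 0.0122
grasp_force: 78.5
```

```bash
python3 - <<'E'
from h import *
print(ctrl.read_state()["ft_force"]); seq([("pre",slotpose(98,.0315)),("pre2",slotpose(88,.031)),("home",slotpose(21,.0305))])
E
```

```text
[ 0.22969562 -0.085456   -0.5129322 ]
pre ([-0.0, 0.0, 0.003], [0.5, 0.1, 6.8])
pre2 ([0.0, 0.0, 0.0], [-10.0, -0.0, 0.5])
home ([0.0, 0.0, 0.0], [-67.0, -0.0, 0.5])
```

>>> step_arm --moves '[[[0,0,0.003],[0.5,0,4],1],[[0,0,0.003],[0.5,0,7],1],[[0,0,0.003],[0.5,0,7],1],[[0,0,0.003],[-5,0,7],1],[[0,0,0.003],[-10,0,7],1]]'

```text
time_s: 38.95
tcp_pos: [0.4758, -0.1427, 0.1999]
orientation: [-0.121, 3.137, -0.0]
ft_force: [0.3, 0.4, -0.5]
opening: 0.0124
grasp_force: 78.5
```

```bash
python3 - <<'E'
from h import *
print(ctrl.read_state()["ft_force"]); seq([("pre2",slotpose(88,.031)),("home",slotpose(21,.0305))])
E
```

```text
[ 0.29676055  0.41028725 -0.54779227]
pre2 ([-0.0, 0.002, -0.002], [0.9, 0.1, 0.8])
home ([0.0, 0.0, 0.0], [-67.0, -0.0, 0.5])
```

Aligned. I'll slide it in, watching the force.

>>> step_arm --moves '[[[0,0,0],[-5,0,0.4],1],[[0,0,0],[-10,0,0.4],1],[[0,0,0],[-15,0,0.5],1],[[0,0,0],[-20,0,0.5],1]]'

```text
time_s: 39.28
tcp_pos: [0.4954, -0.141, 0.1985]
orientation: [0.121, -3.139, -0.0]
ft_force: [-2.7, 4.1, -2.4]
opening: 0.0121
grasp_force: 78.6
```

>>> step_arm --moves '[[[0,0,0],[-6,0,0],1],[[0,0,0],[-12,0,0],1],[[0,0,0],[-18,0,0],1],[[0,0,0],[-24,0,0],1]]'

```text
time_s: 39.62
tcp_pos: [0.5194, -0.1392, 0.1985]
orientation: [0.12, -3.139, -0.001]
ft_force: [-3.4, 3.1, -0.9]
opening: 0.0124
grasp_force: 78.6
```

```bash
python3 - <<'E'
from h import *
print(ctrl.read_state()["ft_force"]); seq([("home",slotpose(21,.0305))])
E
```

```text
[-3.38106982  3.0510238  -0.86069166]
home ([0.0, -0.001, -0.002], [-22.3, 0.1, -0.1])
```

>>> step_arm --moves '[[[0,0,0],[-6,0,0],1],[[0,0,0],[-12,0,0],1],[[0,0,0],[-17,0,0],1],[[0,0,0],[-20,0,0],1],[[0,0,0],[-22,0,0],1]]'

```text
time_s: 40.03
tcp_pos: [0.5399, -0.1378, 0.1984]
orientation: [0.12, -3.133, -0.0]
ft_force: [-10.6, 2.8, 6.6]
opening: 0.0121
grasp_force: 79.5
```

>>> step_arm --moves '[[[0,0,0],[-1,0,0],1],[[0,0,0],[-2,0,0],1],[[0,0,0],[-3,0,0],1]]'

```text
time_s: 40.28
tcp_pos: [0.5408, -0.1378, 0.1984]
orientation: [0.119, -3.128, -0.001]
ft_force: [-14.5, 3.5, 8.5]
opening: 0.0121
grasp_force: 80.0
```

```bash
python3 - <<'E'
from h import *
print(ctrl.read_state()["ft_force"]); seq([("home",slotpose(21,.0305))])
E
```

```text
[-14.51766338   3.45107236   8.50084548]
home ([0.001, -0.012, -0.003], [-0.9, 0.3, -0.2])
```

>>> step_arm --moves '[[[0,0,0],[3,0,0],1],[[0,0,0],[4,0,0],0.8],[[0,0,0],[4,0,0],0.6],[[0,0,0],[4,0,0],0.6],[[0,0,0],[4,0,-25],0.6]]' --force 40

```text
time_s: 40.7
tcp_pos: [0.5394, -0.138, 0.2205]
orientation: [0.118, -3.133, -0.001]
ft_force: [-0.5, -0.3, -0.5]
opening: 0.0341
grasp_force: 0.0
```

```bash
python3 - <<'E'
from h import *
print(ctrl.read_state()["ft_force"],ctrl.read_state()["opening"],tool()[1])
im,C=shot("wrist","w16.png"); g=im.max(2)
c,s=np.cos(PSI),np.sin(PSI); ux=np.array([c,s]); uy=np.array([-s,c])
def prof(o,d,xs,z): 
    u=proj(C,[np.r_[o+d*x/1000,z] for x in xs]).astype(np.float32); return cv2.remap(g,u[:,0][None],u[:,1][None],cv2.INTER_LINEAR)[0].tolist()
print("rib top along x from mouth",prof(SL,ux,range(-60,5,2),.044))
print("slab near edge",prof(SL+uy*.02,ux,range(-60,5,2),.016)); print("slab near edge R",prof(SL-uy*.02,ux,range(-60,5,2),.016))
seq([("abv",(tool()[0],np.array([*(SL+ux*.020),.33]))),("dn",(tool()[0],np.array([*(SL+ux*.020),.261])))])
E
```

```text
[-0.48741525 -0.30103335 -0.50156915] 0.03410460608135926 [ 0.53936794 -0.13802241  0.2205351 ]
rib top along x from mouth [151, 149, 150, 92, 115, 69, 107, 65, 42, 41, 42, 38, 42, 40, 37, 35, 35, 34, 36, 30, 34, 30, 34, 33, 31, 31, 33, 30, 31, 50, 63, 70, 70]
slab near edge [102, 104, 105, 105, 106, 105, 107, 102, 74, 88, 66, 74, 75, 77, 74, 77, 76, 75, 75, 76, 74, 75, 60, 53, 55, 55, 56, 56, 53, 56, 54, 49, 44]
slab near edge R [173, 172, 168, 163, 165, 165, 164, 159, 91, 126, 71, 104, 81, 79, 78, 77, 78, 76, 77, 78, 74, 76, 76, 74, 74, 75, 75, 75, 74, 74, 73, 64, 56]
abv ([0.0, 0.0, 0.0], [-40.8, 0.6, -102.0])
dn ([0.0, 0.0, 0.0], [0.4, 0.1, 69.0])
```

>>> step_arm --moves '[[[0,0,0],[0,0,-40],0.6],[[0,0,0],[0,0,-80],0.8],[[0,0,0],[-15,0,-105],1],[[0,0,0],[-41,0,-105],1],[[0,0,0],[-41,0,-105],1]]'

```text
time_s: 41.17
tcp_pos: [0.585, -0.1347, 0.3324]
orientation: [-0.122, 3.127, -0.003]
ft_force: [0.6, -0.2, -0.2]
opening: -0.0001
grasp_force: 0.0
```

```bash
python3 - <<'E'
from h import *
c,s=np.cos(PSI),np.sin(PSI); ux=np.array([c,s]);print(ctrl.read_state()["opening"])
seq([("dn",(tool()[0],np.array([*(SL+ux*.018),.261])))])
E
```

```text
-0.0001122333590056345
dn ([0.0, 0.0, 0.0], [5.9, 0.8, 71.4])
```

>>> step_arm --moves '[[[0,0,0],[5,0.8,25],1],[[0,0,0],[5,0.8,50],1],[[0,0,0],[5,0.8,67],1],[[0,0,0],[5,0.8,71],1],[[0,0,0],[5,0.8,71],1]]'

```text
time_s: 41.58
tcp_pos: [0.5758, -0.1345, 0.2565]
orientation: [0.12, -3.137, 0.0]
ft_force: [-0.2, -0.8, 0.7]
opening: -0.0004
grasp_force: 0.0
```

>>> step_arm --moves '[[[0,0,0],[-10,0,0],1],[[0,0,0],[-20,0,0],1],[[0,0,0],[-30,0,0],1],[[0,0,0],[-40,0,0],1],[[0,0,0],[-49,0,0],1]]'

```text
time_s: 42.0
tcp_pos: [0.626, -0.1305, 0.2595]
orientation: [-0.121, 3.137, -0.001]
ft_force: [-2.4, -0.7, 2.7]
opening: 0.0001
grasp_force: 1.2
```

>>> step_arm --moves '[[[0,0,0],[-3,0,0],1],[[0,0,0],[-5,0,0],1],[[0,0,0],[-5,0,0],1]]'

```text
time_s: 42.25
tcp_pos: [0.6304, -0.13, 0.2582]
orientation: [-0.12, 3.137, -0.0]
ft_force: [-0.0, 0.4, 0.4]
opening: -0.0002
grasp_force: 0.0
```

>>> step_arm --moves '[[[0,0,0],[-2,0,0],1],[[0,0,0],[-4,0,0],1],[[0,0,0],[-6,0,0],1],[[0,0,0],[-6,0,0],1]]'

```text
time_s: 42.58
tcp_pos: [0.6342, -0.1298, 0.2574]
orientation: [0.119, -3.133, -0.0]
ft_force: [-6.8, -0.3, 3.4]
opening: 0.0001
grasp_force: 3.5
```

>>> step_arm --moves '[[[0,0,0],[12,0,0],1],[[0,0,0],[14,0,-40],1],[[0,0,0],[14,0,-80],1],[[0,0,0],[40,0,-110],1],[[0,0,0],[80,0,-110],1]]'

```text
time_s: 43.0
tcp_pos: [0.5595, -0.1357, 0.3752]
orientation: [-0.124, 3.121, -0.006]
ft_force: [1.2, -0.3, 0.9]
opening: 0.0002
grasp_force: 0.0
```

>>> step_arm --moves '[[[0,0,0],[40,0,0],1],[[0,0,0],[80,0,0],1],[[0,0,0],[120,0,0],1],[[0,0,0],[120,0,0],1]]'

```text
time_s: 43.33
tcp_pos: [0.4293, -0.1453, 0.3672]
orientation: [0.117, -3.136, -0.003]
ft_force: [-0.3, 0.9, -0.1]
opening: 0.0001
grasp_force: 0.0
```

```bash
python3 - <<'E'
from h import *
print(tool()[1],ctrl.read_state()["ft_force"])
for n,(y0,y1,x0,x1),z,th in(("top",(140,180,280,316),.103,45),("scene",(175,225,290,335),.103,35)):
    im,C=shot(n,n+"9.png"); g=cv2.cvtColor(im,cv2.COLOR_BGR2GRAY)[y0:y1,x0:x1]
    k,l,st,ce=cv2.connectedComponentsWithStats((g<th).astype(np.uint8))
    for i in range(1,k): 
        if st[i,4]>2: print(n,st[i,4],ray(C,ce[i]+[x0,y0],z)[0].round(4))
# tray/old card, bystanders: compare with the first top picture
a,_=load("top0.png"); b,_=load("top9.png"); d=(cv2.absdiff(cv2.GaussianBlur(a,(5,5),0),cv2.GaussianBlur(b,(5,5),0)).max(2)>40).astype(np.uint8)
_,C=load("top9.png"); k,l,st,ce=cv2.connectedComponentsWithStats(d)
for i in range(1,k):
    if st[i,4]>8: print("diff",st[i,4],ray(C,ce[i],.02)[0,:2].round(3))
E
```

```text
[ 0.42925061 -0.14534353  0.36723031] [-0.32625744  0.86982067 -0.12237372]
scene 12 [ 0.657  -0.1268  0.103 ]
diff 24 [0.642 0.014]
diff 25 [0.636 0.094]
diff 110 [0.606 0.002]
diff 27 [0.629 0.175]
diff 112 [0.603 0.078]
diff 126 [0.597 0.154]
diff 4218 [ 0.406 -0.149]
diff 271 [ 0.524 -0.133]
diff 149 [0.507 0.099]
diff 18 [0.492 0.081]
diff 100 [0.441 0.056]
diff 45 [ 0.467 -0.01 ]
diff 191 [0.423 0.268]
diff 55 [0.416 0.109]
diff 48 [ 0.417 -0.15 ]
diff 102 [ 0.375 -0.152]
diff 1347 [0.197 0.005]
diff 595 [ 0.127 -0.096]
diff 2128 [0.054 0.026]
diff 1282 [0.081 0.781]
diff 385 [-0.003 -0.112]
diff 888 [-0.037  0.119]
diff 43 [-0.013  0.171]
diff 625 [-0.069 -0.009]
```

```bash
python3 -c "
from cell import sign_off; print(sign_off())"
```

```text
the job is handed in; nothing more can be done
None
```

I handed the job in at about 43 s: switch off, old card laid in the tray, three modules clipped on the rail, new card home in the slot, switch back on; the hand-in gave no verdict, and I didn't look at the old card again after releasing it.

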